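# Level the phone bonding plate with a wedge

### The job

The steel plate that holds two phones for screen bonding hangs low at its pointed corner. Take the thick orange wedge by its block, slide it along the bench, thin end first, under the foot of that corner, and push it in gently until the bubble of the yellow level sits centred between the two black lines, then let go. Do not jam the wedge against the plate, do not touch the plate or level with the robot, and leave the other things on the bench alone.

Things in the scene. Friction and masses are not known exactly. Their poses are not given: they have to be found in the camera images.
- shim_grip (a point): Thick orange wedge (to be used), flat on the bench, 90 g. Point: centre of its grip block, 30 mm above the underside. Block 24 mm long (x), 30 wide (y), 46 tall, its foot on the bench. +x points to the thin end, z up. The 40 mm wide ramp falls evenly from 27.5 mm high at the block's front (12 mm ahead of this point) to a 2 mm tip 117 mm ahead (slope 0.243). Friction holds it where left.
- shim_tip (a point): Middle of the thin edge of the orange wedge at its underside, 117 mm ahead (+x) of the block's centre. Same axes as the wedge.
- foot_spot (a point): Point on the bench (z = 0) below the plate's low foot. +x: the way to push the wedge in (towards the pivots, 170 mm ahead; fixed rubber stop 135 mm ahead); z up. The foot is a black rubber ball, 16 mm across, 4 mm above the bench at the start. It yields upward 2 to 9 mm under the plate's unknown weight, so the depth needed (tip about 50 to 90 mm past this point) shows only on the level.
- frame: Grey frame screwed to the bench that carries the plate's pivots. Origin and axes as for the spot below the foot. The plate's nose reaches 14 mm past the origin towards -x; its underside there is 25 mm above the bench at the start, 36 mm when level. Pushing the wedge in takes about 5 to 20 N; meanwhile its block bears upward on a stiff grip with up to 15 N.
- plate: Steel plate, 10 mm thick, 200 wide, pointed towards the low foot, 0.6 to 2.6 kg, with two phones and the yellow level on it. Origin midway between its pivots, 22 mm above the bench; +x away from the foot (170 mm towards -x); z square to the plate. At the start it leans 0.055 rad down towards the foot; level when z is upright; upper stop 0.03 rad past level. Top of the level 67 mm above the bench.
- level_mid (a point): Middle of the top of the yellow level (140 mm long along the plate's x, 34 mm wide), midway between two black lines that stand 27 mm apart across its green window. The pale bubble is 20 mm long and 14 mm wide: centred means between the lines.
- bubble (a joint): Position of the bubble along the level, m: 0 at the far end (the start, low foot down), 0.030 centred between the lines, more than 0.030 when the foot is raised too far. It moves towards the low foot as the foot rises: 0.545 m per rad of plate tilt, that is about 3.2 mm of bubble per mm of foot height. Best read with the push paused; it may shift by about 1 mm on letting go.
- thin_shim: Thin grey wedge, same length and grip block as the orange one but its ramp only 10 mm high: too thin for the job, leave it. Origin under its block's centre, x to the thin end.
- phone: Loose white phone lying flat, 146 x 70 x 9 mm, bystander. Origin at the centre of its underside.
- charger_black: Black plug-in charger, 55 x 45 x 30 mm, bystander. Origin at the centre of its underside.
- charger_white: White plug-in charger, 55 x 45 x 30 mm, bystander. Origin at the centre of its underside.
- mug: Pink mug, 80 mm wide, 85 mm tall, bystander. Origin at the centre of its underside.
- tumbler: Steel tumbler, 72 mm wide, 130 mm tall, bystander. Origin at the centre of its underside.
- screwdriver: Green-handled screwdriver lying on the bench, bystander.
Mind the look-alikes: they are no part of the job. Of the things shaped like the part that bears shim_grip, the orange one is meant.

How it is judged (in metres and radians):
On the way, in this order (a step that is already met when the one before it is completed fails the run):
1. the thin end of the orange wedge is under the low foot and carries it (contact force between shim and plate above 0.5 N and x of shim_tip in the frame of foot_spot above 0.003 m and height (world z) of shim_tip below 0.006 m), for 0.1 s.
2. the bubble is centred with the wedge under the foot (value of joint bubble between 0.0265 and 0.0335 m and contact force between shim and plate above 1 N), for 0.2 s.
At the end, for the whole second after the job is handed in: The bubble rests within 3.5 mm of the middle (between the black lines), the orange wedge lies flat on the bench (tilted under 0.1 rad, tip under 6 mm high and within 100 mm of the foot's spot) and carries the foot with more than 1 N, and has been let go (all of step 2 and angle between shim_grip's own z axis and vertical below 0.1 rad and height (world z) of shim_tip below 0.006 m and horizontal distance between shim_tip and foot_spot below 0.1 m); the robot touches nothing.
It fails at once if the wedge is jammed or rammed against the plate or its foot with more than 25 N (contact force between shim and plate above 25 N).
It fails at once if the robot pushes or lifts the plate or level itself (more than 2 N) (contact force between any of the fingers, the arm and plate above 2 N).
It fails at once if a bystander is moved by more than 30 mm (distance of any of thin_shim, phone, charger_black, charger_white, mug, tumbler, screwdriver from where it was at the start of the episode above 0.03 m).
It also fails if it takes over 58 s, if anything falls off the work surface, if the arm or the gripper's body presses on something with over 40 N, if the wrist force passes 120 N, or if a joint passes its speed limit or range.

### The arm

A 7-joint arm with a two-finger parallel gripper is mounted at the origin on the work surface. World frame = base frame: x ahead of the robot, y to its left, z up, the work surface at z = 0. Lengths are in mm, angles in rad, forces in N, time in s.
With the tool pointing down it reaches from about 400 to 850 mm from the base axis. Payload 4.5 kg.
Tool frame: the origin (TCP) lies midway between the tips of the shut fingers; the grasp point (between the pads) lies 19 mm behind it; z points along the fingers, x is the direction in which the jaws open and shut, and the axes are right-handed (so a half turn about z gives the same grasp; the last joint's range is limited). The gripper opens to 88 mm and grips with 3 to 60 N. Pads are 18 mm wide; open, the fingers measure 123 mm over their backs; the gripper's body (75 mm by 187 mm) begins 45 mm behind the grasp point.
Start: joints at [1.307, 0.689, -0.195, 1.565, 0.157, 0.902, -0.215], TCP at [183.416, -597.508, 200.843] pointing down, gripper open.
Joint ranges: [-3.01, 3.01], [-0.46, 2.08], [-1.47, 1.51], [0.13, 2.56], [-1, 4.14], [0.04, 2.09], [-2.66, 2.66]. Speed limits (rad/s): [2.57, 2.57, 3.14, 3.14, 3.14, 3.14, 3.14].

### API

Orientations are given as a unit quaternion [x, y, z, w].
In Python, from bench import ctrl gives the robot as it stands.
- The arm moves only by the shell command python3 -m crank 'ROWS' [OPENING] [FORCE]. ROWS is a JSON object of lists of equal length, an entry for each row: "travel": the shift along the tool's x, y, z in mm, a list of three; "yaw": the turn about the tool's z in rad. In form: {"travel": [[tx, ty, tz], ...], "yaw": [yaw, ...]}. A call has 1 to 8 rows; each row shifts and turns the pose as measured when the row begins, along the tool's axes as they then stand; what a row does not reach is not made up. A row lasts 1/10 s, in which the tool goes at most 50 mm and 8.59 degrees, less where a joint would pass 70% of its speed; a pose out of reach is approached as far as the arm can. A call with a gripper value outside its range is refused whole. OPENING is the opening, from -1 (shut) to 1 (fully open), set as the call begins (- or left out, the last holds). The fingers move at their own pace and stop on an object; FORCE is the grip in N (left out, the last holds). Time passes only in rows, so rows that do not move let the fingers close. It gives the time, the measured TCP pose, the force and the opening at its end, in the units of the state.
- ctrl.get_obs(): the state, without advancing time (a new reading comes with each control period).
- ctrl.read_camera(name): name is "scene" or "top" or "wrist"; returns a dict with "color" (400x640x3 uint8, red, green, blue), "fx", "fy", "cx", "cy" (pixels), "rvec" (rotation vector, rad) and "tvec" (3), from world to camera coordinates, as OpenCV has them. Camera axes: x right, y down, z forward; pixel columns grow to the right and rows downward; lengths in mm; the calibration is good to about 2 mm. A picture is of the moment at which its call begins. There is no depth.
- ctrl.finish_job(): hands the job in, once; it reports no verdict.
The state is a dict: "time": time; "q": joint angles; "qd": joint speeds; "joint_efforts": joint torques, N m; "tcp_pos": TCP position; "eef_rot": TCP orientation; "contact_force": force on the tool from outside, world axes, zero at the start; "wrist_torque": the same for the moment, N m; "gripper_width": opening from 0.0 (shut) to 1.0 (fully open).
Only numpy, scipy, OpenCV 4.12 (cv2) and the standard library are available. Lean on these libraries where they do the work, as an engineer would, in place of code of your own. Each camera call takes 0.05 s, during which the arm holds its last target.

## Working session

There is one attempt and no reset: what is moved stays moved. The work goes in short steps, Python scripts to look and compute and a shell command to move; the robot and the scene stay as the last step left them, time stands still between calls to the robot, and variables do not carry over. Pictures are saved under pics/ and viewed, and the job is handed in when it is done.

```bash
mkdir -p pics; ls; cat > h.py <<'E'
import numpy as np, cv2
from bench import ctrl
def snap(n,f=None,crop=None,k=1):
    c=ctrl.read_camera(n); im=cv2.cvtColor(c["color"],cv2.COLOR_RGB2BGR)
    if crop: x0,y0,x1,y1=crop; im=im[y0:y1,x0:x1]
    if k!=1: im=cv2.resize(im,None,fx=k,fy=k,interpolation=cv2.INTER_CUBIC)
    if f: cv2.imwrite("pics/"+f,im)
    return c
def ray(c,u,v,z):
    R,_=cv2.Rodrigues(np.array(c["rvec"],float)); t=np.array(c["tvec"],float).reshape(3)
    o=-R.T@t; d=R.T@np.array([(u-c["cx"])/c["fx"],(v-c["cy"])/c["fy"],1.])
    return o+d*(z-o[2])/d[2]
def proj(c,P):
    K=np.array([[c["fx"],0,c["cx"]],[0,c["fy"],c["cy"]],[0,0,1]],float)
    return cv2.projectPoints(np.array(P,float).reshape(-1,3),np.array(c["rvec"],float),np.array(c["tvec"],float),K,None)[0].reshape(-1,2)
E
python3 - <<'E'
from h import *
for n in("scene","top","wrist"):
    c=snap(n,n+"0.png"); print(n,c["fx"],c["cx"],c["cy"],c["rvec"],c["tvec"])
o=ctrl.get_obs();print(o)
E
```

```text
pics
scene 361.46012359156316 317.0086003320801 202.88766220068888 [ 1.75766382  1.64203892 -0.74943692] [ -26.54892993 -317.16224058 1546.8976557 ]
top 434.725594956729 325.10066597673676 196.1891153030674 [ 2.17561065 -2.14132901  0.13609077] [-6.49551817e-01  6.12373232e+02  1.38745795e+03]
wrist 295.78393467975104 319.55255390989237 198.86599108692812 [-2.31046231  1.70963541  0.27552577] [-624.68935729  -42.30449156  390.08713149]
{'time': 0.15, 'q': array([ 1.30679749,  0.6897978 , -0.19453501,  1.5660512 ,  0.15728944,
        0.9025206 , -0.21511325]), 'qd': array([-0.00075139, -0.00215348,  0.00060392, -0.00258273,  0.00054392,
       -0.00119322,  0.00136499]), 'joint_efforts': array([-1.72557749e-03, -5.27860880e+01, -1.26883484e+00, -1.53585327e+01,
       -5.25583606e-02,  3.90576170e-03,  1.06613763e-04]), 'tcp_pos': array([ 183.2026591 , -597.00596021,  200.20483932]), 'eef_rot': array([ 8.04194895e-01, -5.94365283e-01, -5.83676695e-04, -3.75740733e-04]), 'contact_force': array([0.23920619, 0.21017475, 0.48322453]), 'wrist_torque': array([ 0.02658419, -0.0036325 ,  0.00865317]), 'gripper_width': 0.9997693091719463}
```

View pics/scene0.png

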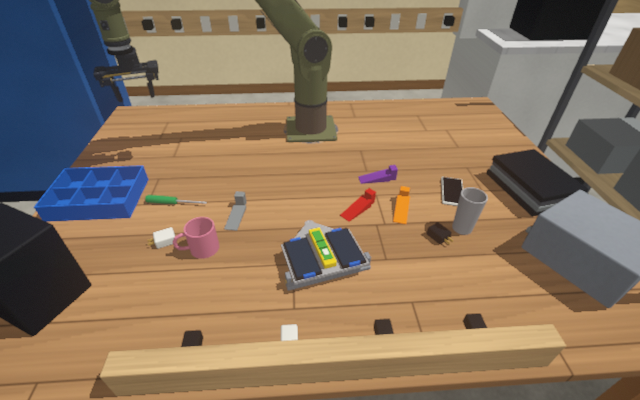

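View pics/top0.png

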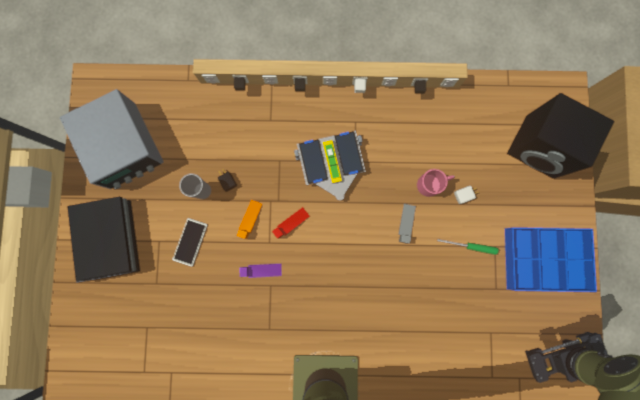

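View pics/wrist0.png

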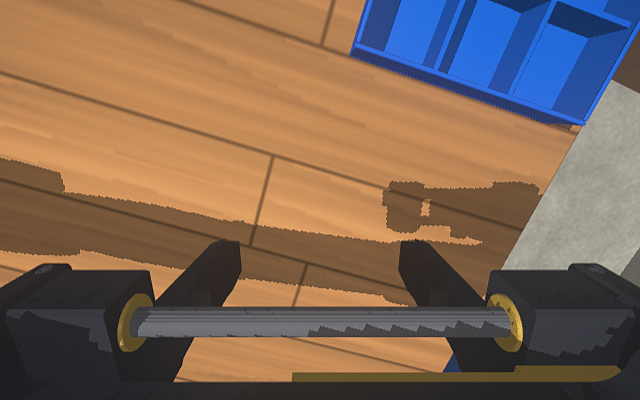

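Wedge-shaped candidates in the top view are orange (249,219), red (291,222), purple (261,270) and grey thin (407,223). The description says orange, so I'll take a close crop of that one and of the plate.

```bash
python3 - <<'E'
from h import *
snap("top","topA.png",(220,185,320,285),6)
snap("top","topB.png",(285,120,385,210),8)
snap("scene","scA.png",(270,160,430,300),5)
E
```

```text
(no output)
```

View pics/topA.png

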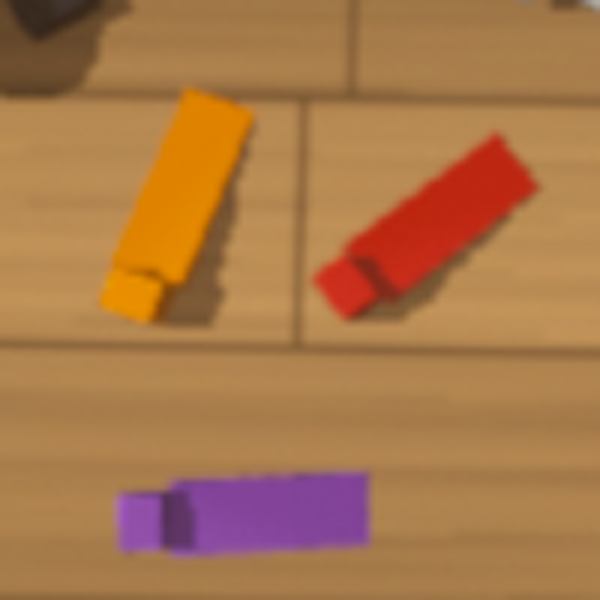

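View pics/topB.png

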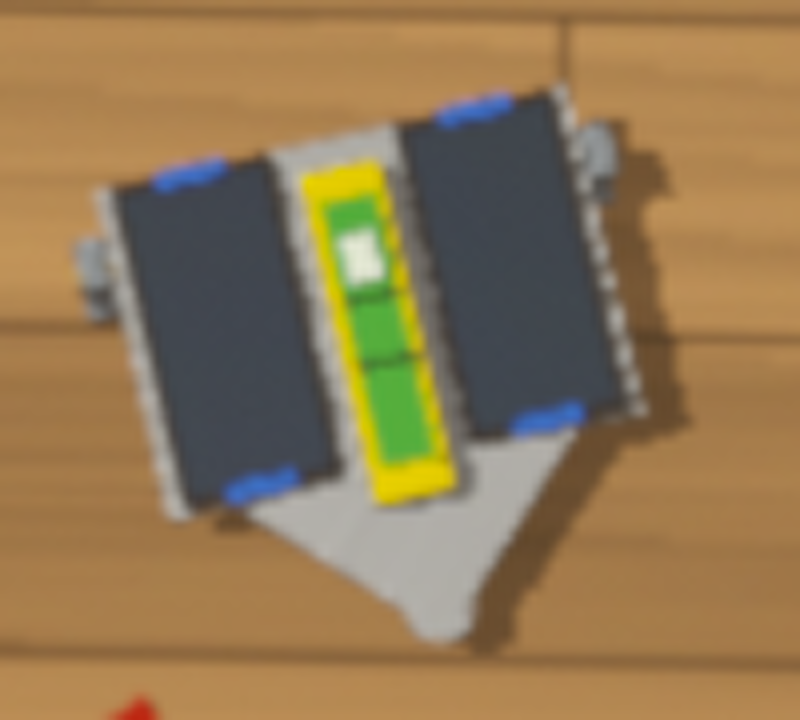

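View pics/scA.png

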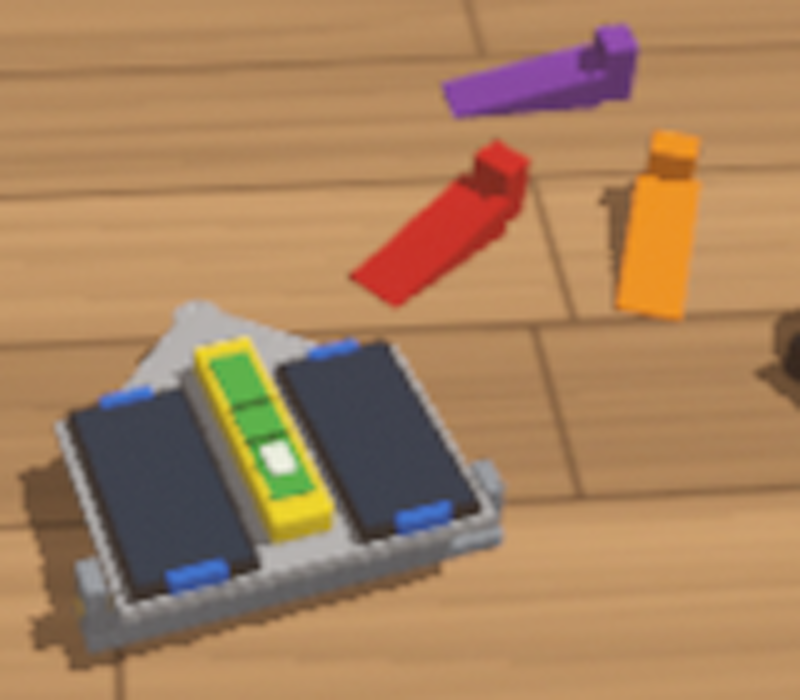

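```bash
cat > m.py <<'E'
from h import *
c=ctrl.read_camera("top")
def P(u,v,k,ox,oy,z): return ray(c,(u+.5)/k-.5+ox,(v+.5)/k-.5+oy,z)
A=lambda u,v,z:P(u,v,6,220,185,z)
B=lambda u,v,z:P(u,v,8,285,120,z)
t1,t2=A(187,88,2),A(254,116,2)
blk=[A(*p,46) for p in((113,268),(163,279),(152,323),(100,306))]
tip=(t1+t2)/2; bc=np.mean(blk,0)
d=(tip-bc)[:2]; print("tip",tip,"block",bc,"len",np.linalg.norm(d),"w",np.linalg.norm(t1-t2),"yaw",np.arctan2(d[1],d[0]))
print([np.linalg.norm(blk[i]-blk[(i+1)%4]) for i in range(4)])
e=(t1-t2)[:2];print("edge normal yaw",np.arctan2(-e[0],e[1]),np.arctan2(e[0],-e[1]))
L=[B(302,176,63),B(378,160,63),B(455,487,71),B(378,504,71)]
far=(L[0]+L[1])/2; near=(L[2]+L[3])/2
L=[B(302,176,71),B(378,160,71),B(455,487,63.),B(378,504,63.)]
far=(L[0]+L[1])/2; near=(L[2]+L[3])/2
d=(far-near)[:2];print("level",far,near,np.linalg.norm(d),"yaw",np.arctan2(d[1],d[0]),"mid",(far+near)/2)
n=B(440,643,35);print("nose",n)
p1,p2=B(598,160,27),B(93,280,27); print("pivots",p1,p2,(p1+p2)/2)
e=(p1-p2)[:2];print("normal",np.arctan2(-e[0],e[1]),np.arctan2(e[0],-e[1]))
yaw=np.arctan2(d[1],d[0]);u=np.array([np.cos(yaw),np.sin(yaw)])
print("foot from nose",n[:2]+14*u,"from level line offset",np.cross(u,(n-near)[:2]), "from piv",((p1+p2)/2)[:2]-170*u)
for nm,q in(("thin",(407,223)),("black",(228,181)),("tumbler",(190,183)),("phone",(190,242)),("red",(291,222)),("purple",(261,270)),("mug",(433,182))):
  print(nm,ray(c,*q,10))
E
python3 m.py
```

```text
tip [594.83489789 239.46125158   2.        ] block [485.52542027 276.38052859  46.        ] len 115.37588531298125 w 40.90560797985975 yaw -0.3257202813641109
[np.float64(27.64920497248296), np.float64(24.161500644647184), np.float64(29.544252940919314), np.float64(21.37414969125928)]
edge normal yaw -0.3793137554126126 2.762278898177181
level [790.67784286   5.58895678  71.        ] [657.66198279 -27.41988375  63.        ] 137.05036513683925 yaw 0.24324349220455466 mid [724.16991282 -10.91546349  67.        ]
nose [601.03722998 -38.58658125  35.        ]
pivots [ 807.1893668  -102.84854755   27.        ] [752.33599521 107.91500337  27.        ] [779.76268101   2.53322791  27.        ]
normal -2.8869808521314235 0.2546118014583699
foot from nose [614.62509631 -35.21465468] from level line offset 2.800208248810087 from piv [614.76716137 -38.4115947 ]
thin [ 530.46345285 -264.24562302   10.        ]
black [661.89927984 335.6547142   10.        ]
tumbler [653.0546923  462.66475553  10.        ]
phone [456.4308612 452.040115   10.       ]
red [527.66561891 120.82863632  10.        ]
purple [368.9988112  214.99458636  10.        ]
mug [ 669.64497669 -352.68733243   10.        ]m.py:21: DeprecationWarning: Arrays of 2-dimensional vectors are deprecated. Use arrays of 3-dimensional vectors instead. (deprecated in NumPy 2.0)
  print("foot from nose",n[:2]+14*u,"from level line offset",np.cross(u,(n-near)[:2]), "from piv",((p1+p2)/2)[:2]-170*u)
```

Orange is the one with its block at (242,234) and thin end at (257,202) in the top image. The measured sizes fit: 115 mm against 117, and 41 mm wide against 40. Next, a helper that gives shifts in tool axes, then I'll move.

```bash
cat > go.py <<'E'
import sys
from h import *
from scipy.spatial.transform import Rotation as Rn
o=ctrl.get_obs(); R=Rn.from_quat(o["eef_rot"]).as_matrix(); p=np.array(o["tcp_pos"]); a=np.arctan2(R[1,0],R[0,0])
print("t %.2f"%o["time"],"tcp",p.round(1),"a %.4f"%a,"zt",R[:,2].round(3),"F",np.array(o["contact_force"]).round(1),"w %.3f"%o["gripper_width"])
if len(sys.argv)>=4:
    t=np.array([float(v) for v in sys.argv[1:4]]); print("shift tool",(R.T@(t-p)).round(1), "dist",np.linalg.norm(t-p).round(1))
    if len(sys.argv)>4:
        d=(float(sys.argv[4])-a+np.pi/2)%np.pi-np.pi/2; print("yaw",round(-d,4))
E
python3 go.py 450 -250 200; python3 go.py 480 276 160 -1.92
```

```text
t 0.35 tcp [ 183.3 -597.4  200.6] a -1.2730 zt [-0.  0. -1.] F [-0.1 -0.3 -0.3] w 0.998
shift tool [-253.9 -356.9    0.7] dist 437.9
t 0.35 tcp [ 183.3 -597.4  200.6] a -1.2730 zt [-0.  0. -1.] F [-0.1 -0.3 -0.3] w 0.998
shift tool [-747.9 -539.9   40.9] dist 923.3
yaw 0.647
```

```bash
python3 -m crank '{"travel":[[-28,-39,0],[-28,-39,0],[-28,-39,0],[-28,-39,0],[-28,-39,0],[-28,-39,0],[-28,-39,0],[-28,-39,0]],"yaw":[0,0,0,0,0,0,0,0]}' 1 20; python3 go.py 480 276 160 -1.92
```

```text
time: 1.15
tcp_pos: [419.6, -291.8, 198.8]
eef_rot: [0.798, -0.602, 0.002, 0.003]
contact_force: [0.8, -1.0, -0.7]
gripper_width: 0.995
t 1.15 tcp [ 419.6 -291.8  198.8] a -1.2920 zt [-0.001 -0.008 -1.   ] F [ 0.8 -1.  -0.7] w 0.995
shift tool [-529.5 -214.4   34.5] dist 572.3
yaw 0.628
```

```bash
python3 -m crank '{"travel":[[-46,-18,0],[-46,-18,0],[-46,-18,0],[-46,-18,0],[-46,-18,0],[-46,-18,0],[-46,-18,0],[-46,-18,0]],"yaw":[0,0,0,0,0,0,0,0]}'; python3 go.py 480 276 150 -1.92
```

```text
time: 1.95
tcp_pos: [462.2, 106.2, 197.4]
eef_rot: [0.799, -0.602, 0.007, -0.0]
contact_force: [1.5, -0.6, -0.2]
gripper_width: 1.004
t 1.95 tcp [462.2 106.2 197.4] a -1.2908 zt [ 0.011 -0.008 -1.   ] F [ 1.5 -0.6 -0.2] w 1.004
shift tool [-158.8  -63.7   46.2] dist 177.2
yaw 0.6292
```

```bash
python3 -m crank '{"travel":[[0,0,0]],"yaw":[0]}'; python3 go.py 480 276 150 -1.92
```

```text
time: 2.05
tcp_pos: [462.8, 115.4, 197.7]
eef_rot: [0.803, -0.596, 0.006, -0.003]
contact_force: [0.5, -0.6, 0.0]
gripper_width: 1.0
t 2.05 tcp [462.8 115.4 197.7] a -1.2778 zt [ 0.014 -0.003 -1.   ] F [ 0.5 -0.6  0. ] w 1.000
shift tool [-149.1  -62.2   47.6] dist 168.4
yaw 0.6422
```

```bash
python3 -m crank '{"travel":[[-37,-15,0],[-37,-15,0],[-37,-15,0],[-30,-10,0],[0,0,0]],"yaw":[0,0,0,0,0]}'; python3 go.py 480 276 120 -1.92
```

```text
time: 2.55
tcp_pos: [475.6, 271.9, 197.4]
eef_rot: [0.803, -0.596, 0.007, -0.004]
contact_force: [-0.5, 0.5, -0.1]
gripper_width: 1.0
t 2.55 tcp [475.6 271.9 197.4] a -1.2778 zt [ 0.015 -0.002 -1.   ] F [-0.5  0.5 -0.1] w 1.000
shift tool [-3.1 -4.3 77.5] dist 77.7
yaw 0.6422
```

```bash
python3 -m crank '{"travel":[[0,0,0],[0,0,0],[0,0,0],[0,0,0],[0,0,0],[0,0,0]],"yaw":[0.13,0.13,0.13,0.13,0.12,0]}'; python3 go.py 480 276 120 -1.92; python3 - <<'E'
from h import *
snap("wrist","w1.png");snap("top","t1.png",(200,170,320,290),5)
E
```

```text
time: 3.15
tcp_pos: [476.0, 265.1, 197.2]
eef_rot: [-0.563, 0.827, -0.006, 0.004]
contact_force: [0.3, 0.1, -0.6]
gripper_width: 0.995
t 3.15 tcp [476.  265.1 197.2] a -1.9467 zt [ 0.013 -0.006 -1.   ] F [ 0.3  0.1 -0.6] w 0.995
shift tool [-11.7   1.4  77.2] dist 78.1
yaw -0.0267
```

View pics/w1.png

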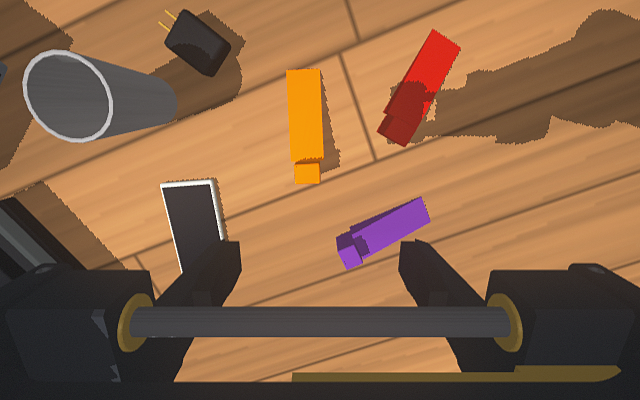

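The wrist view shows the orange block at (307,172) and its tip at (304,70), well isolated. I'll measure it here at closer range.

```bash
python3 - <<'E'
from h import *
snap("wrist","w2.png",(270,55,350,195),4.2)
E
```

```text
(no output)
```

View pics/w2.png

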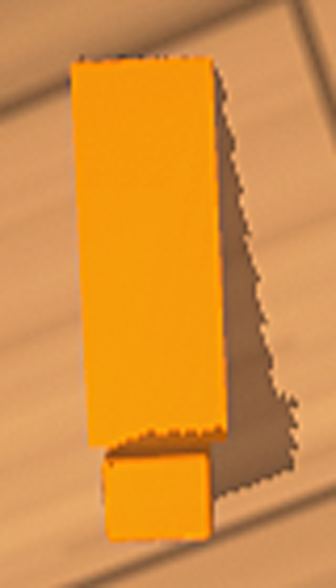

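```bash
python3 - <<'E'
from h import *
c=ctrl.read_camera("wrist")
A=lambda u,v,z:ray(c,(u+.5)/4.2-.5+270,(v+.5)/4.2-.5+55,z)
t1,t2=A(72,62,2),A(213,57,2); b=[A(*p,46) for p in((105,457),(210,452),(212,541),(107,541))]
r1,r2=A(90,446,27.5),A(226,438,27.5)
print(t1,t2,np.linalg.norm(t1-t2)); print(np.array(b),[np.linalg.norm(b[i]-b[(i+1)%4]) for i in range(4)])
tip=(t1+t2)/2;bc=np.mean(b,0);d=tip-bc;print(tip,bc,np.hypot(*d[:2]),np.arctan2(d[1],d[0]))
rr=(r1+r2)/2;d=tip-rr;print("ramp",rr,np.linalg.norm(r1-r2),np.hypot(*d[:2]),np.arctan2(d[1],d[0]))
E
python3 go.py
```

```text
[602.00876298 257.13859898   2.        ] [588.74053757 219.73848729   2.        ] 39.6839282242157
[[501.4364153  285.64453405  46.        ]
 [492.26860096 258.50674928  46.        ]
 [468.81482203 267.10250456  46.        ]
 [479.48109049 294.29218933  46.        ]] [np.float64(28.644513994980944), np.float64(24.97932654970638), np.float64(29.20698959291522), np.float64(23.5969961936471)]
[595.37465028 238.43854313   2.        ] [485.50023219 276.38649431  46.        ] 116.2429987014667 -0.33254922708904455
ramp [497.26692541 272.54823951  27.5       ] 39.059104294972805 103.86817157384516 -0.3346028971572829
t 3.35 tcp [476.  266.  197.2] a -1.9432 zt [ 0.013 -0.005 -1.   ] F [-0.1  0.4  0.4] w 1.001
```

Both cameras agree on the block at (485.5, 276.4), with yaw -0.334. That makes the tool angle -1.905.

```bash
python3 go.py 485.5 276.4 75 -1.905
```

```text
t 3.35 tcp [476.  266.  197.2] a -1.9432 zt [ 0.013 -0.005 -1.   ] F [-0.1  0.4  0.4] w 1.001
shift tool [-13.1  -3.4 122.3] dist 123.0
yaw -0.0382
```

```bash
python3 -m crank '{"travel":[[-6,-2,0],[-5,-1,30],[-2,0,30],[0,0,30],[0,0,25],[0,0,0]],"yaw":[-0.04,0,0,0,0,0]}'; python3 go.py 485.5 276.4 11 -1.905
```

```text
time: 3.95
tcp_pos: [489.5, 281.2, 80.2]
eef_rot: [-0.588, 0.809, -0.005, 0.008]
contact_force: [-0.0, -0.6, -0.8]
gripper_width: 0.998
t 3.95 tcp [489.5 281.2  80.2] a -1.8846 zt [ 0.019  0.003 -1.   ] F [-0.  -0.6 -0.8] w 0.998
shift tool [ 6.4  3.5 69.1] dist 69.5
yaw 0.0204
```

```bash
python3 -m crank '{"travel":[[5,3,10],[0,0,15],[0,0,10],[0,0,0]],"yaw":[0.02,0,0,0]}'; python3 go.py 485.5 276.4 11 -1.905; python3 - <<'E'
from h import *
snap("wrist","w3.png")
E
```

```text
time: 4.35
tcp_pos: [488.8, 279.9, 47.1]
eef_rot: [-0.582, 0.813, -0.004, 0.011]
contact_force: [-0.1, -0.1, 1.0]
gripper_width: 0.999
t 4.35 tcp [488.8 279.9  47.1] a -1.8991 zt [ 0.023  0.007 -1.   ] F [-0.1 -0.1  1. ] w 0.999
shift tool [ 4.9  2.7 36. ] dist 36.4
yaw 0.0059
```

View pics/w3.png

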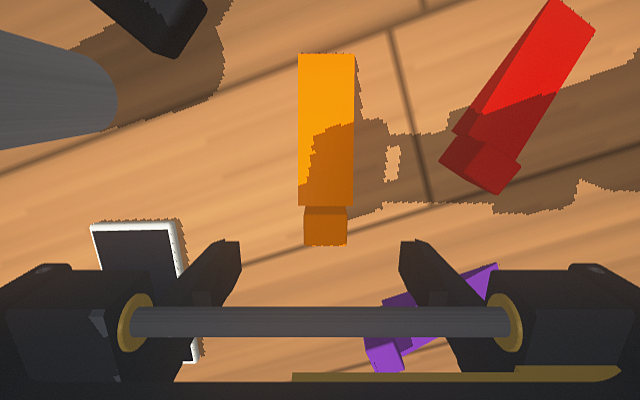

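```bash
python3 -m crank '{"travel":[[6,4,0],[0,0,12],[0,0,12],[0,0,0]],"yaw":[0,0,0,0]}'; python3 go.py 485.5 276.4 11 -1.905
```

```text
time: 4.8
tcp_pos: [485.3, 276.7, 24.2]
eef_rot: [-0.582, 0.813, -0.004, 0.014]
contact_force: [-0.5, 0.0, -0.3]
gripper_width: 0.998
t 4.80 tcp [485.3 276.7  24.2] a -1.8982 zt [ 0.028  0.01  -1.   ] F [-0.5  0.  -0.3] w 0.998
shift tool [ 0.5  0.  13.2] dist 13.2
yaw 0.0068
```

```bash
python3 -m crank '{"travel":[[0,0,14],[0,0,0]],"yaw":[0,0]}'; python3 go.py 485.5 276.4 11 -1.905; python3 - <<'E'
from h import *
snap("wrist","w4.png")
E
```

```text
time: 5.0
tcp_pos: [485.6, 276.8, 8.7]
eef_rot: [-0.582, 0.813, -0.004, 0.014]
contact_force: [-0.7, -0.7, -0.9]
gripper_width: 1.0
t 5.00 tcp [485.6 276.8   8.7] a -1.8981 zt [ 0.027  0.01  -1.   ] F [-0.7 -0.7 -0.9] w 1.000
shift tool [ 0.4 -0.1 -2.4] dist 2.4
yaw 0.0069
```

View pics/w4.png

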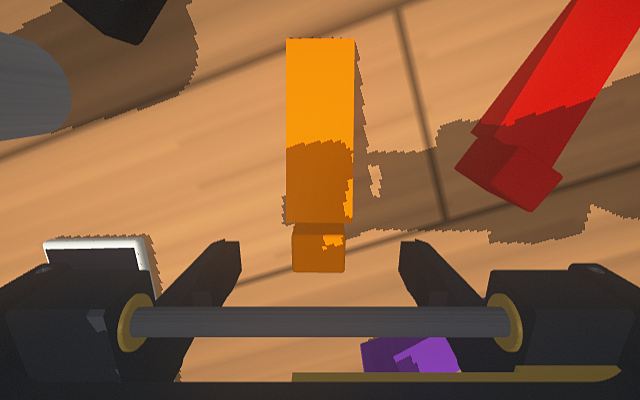

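```bash
python3 - <<'E'
from h import *
c=ctrl.read_camera("wrist");o=ctrl.get_obs();p=np.array(o["tcp_pos"])
print(proj(c,[p,p+[0,0,19],p+[-.0,0,37]]))
E
python3 go.py 485.5 276.4 11 -1.905
```

```text
[[318.09973656 228.73511747]
 [317.37866748 240.77287516]
 [316.547186   254.65389263]]
t 5.10 tcp [486.7 277.3  10. ] a -1.8982 zt [ 0.029  0.011 -1.   ] F [-0.1 -0.5  0. ] w 1.001
shift tool [ 1.2  0.8 -1. ] dist 1.8
yaw 0.0068
```

The block centre should project to (317,255) and appears at (318,253), so it's centred between the fingers. Closing.

```bash
python3 -m crank '{"travel":[[1,0,0],[0,0,0],[0,0,0],[0,0,0],[0,0,0],[0,0,0],[0,0,0],[0,0,0]],"yaw":[0,0,0,0,0,0,0,0]}' -1 30; python3 go.py
```

```text
time: 5.9
tcp_pos: [487.2, 276.8, 11.3]
eef_rot: [-0.582, 0.813, -0.004, 0.016]
contact_force: [-0.2, 0.4, 0.1]
gripper_width: 0.294
t 5.90 tcp [487.2 276.8  11.3] a -1.8982 zt [ 0.031  0.012 -0.999] F [-0.2  0.4  0.1] w 0.294
```

```bash
python3 -m crank '{"travel":[[0,0,-10],[0,0,-20],[0,0,-25],[0,0,-25],[0,0,0]],"yaw":[0,0,0,0,0]}'; python3 go.py 462 -76 85 -1.324; python3 - <<'E'
from h import *
snap("wrist","w5.png");snap("scene","s5.png",(250,110,490,260),3.3)
E
```

```text
time: 6.4
tcp_pos: [484.2, 275.4, 95.5]
eef_rot: [-0.582, 0.813, -0.004, 0.016]
contact_force: [1.3, -0.2, 0.1]
gripper_width: 0.002
t 6.40 tcp [484.2 275.4  95.5] a -1.8985 zt [ 0.03   0.012 -0.999] F [ 1.3 -0.2  0.1] w 0.002
shift tool [340.  -91.9   5.7] dist 352.3
yaw -0.5745
```

View pics/w5.png

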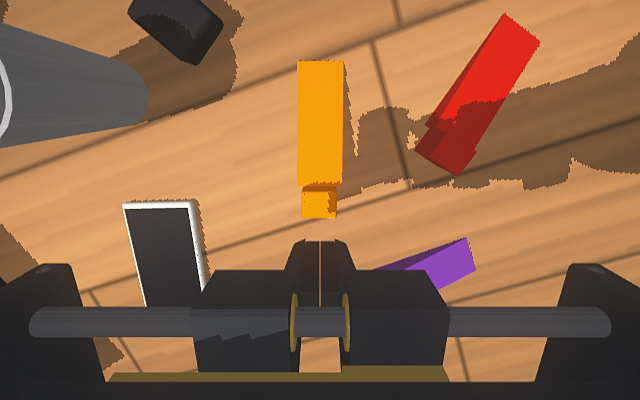

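View pics/s5.png

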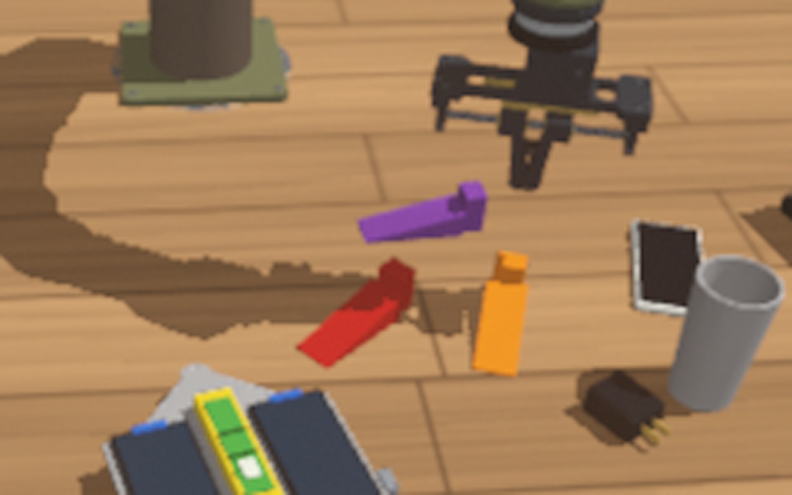

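The fingers shut fully to 0.002 and the wedge stayed behind. I'll check where the fingertips really are against the reported TCP, and whether the wedge moved.

```bash
python3 - <<'E'
from h import *
o=ctrl.get_obs();p=np.array(o["tcp_pos"])
for n in("scene","top","wrist"):
    c=ctrl.read_camera(n); print(n,proj(c,[p,p+[0,0,20]]).round(1).tolist())
    R,_=cv2.Rodrigues(np.array(c["rvec"],float)); print("cam pos",(-R.T@np.array(c["tvec"],float).reshape(3)).round(1))
snap("scene","s6.png",(370,110,450,190),8);snap("wrist","w6.png",(280,170,360,290),5);snap("top","t6.png",(200,170,310,280),6)
E
```

```text
scene [[406.5, 175.8], [407.5, 170.6]]
cam pos [1377.8  -72.4  768.6]
top [[239.3, 234.0], [238.0, 233.7]]
cam pos [ 436.3   10.8 1452.4]
wrist [[317.5, 228.7], [316.7, 241.6]]
cam pos [554.  245.9 276. ]
```

View pics/s6.png

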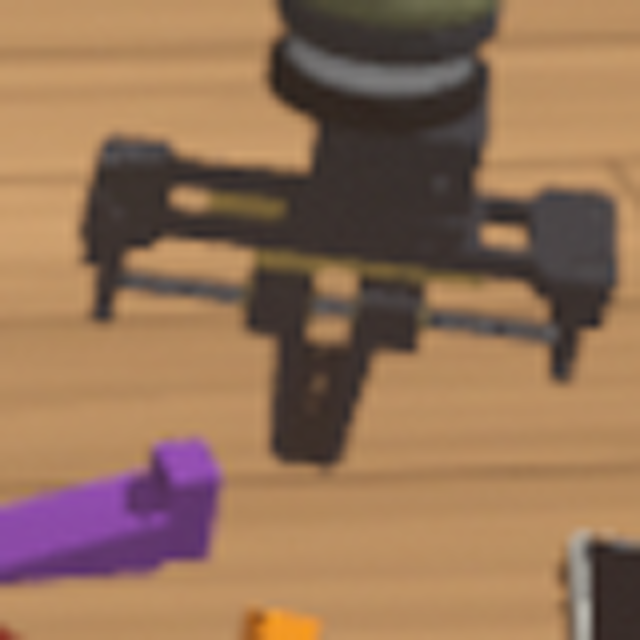

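View pics/w6.png

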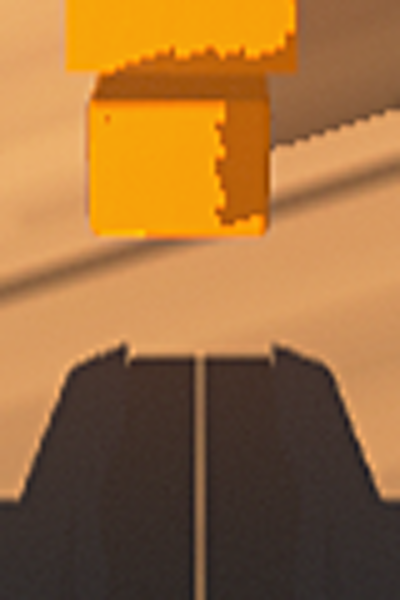

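View pics/t6.png

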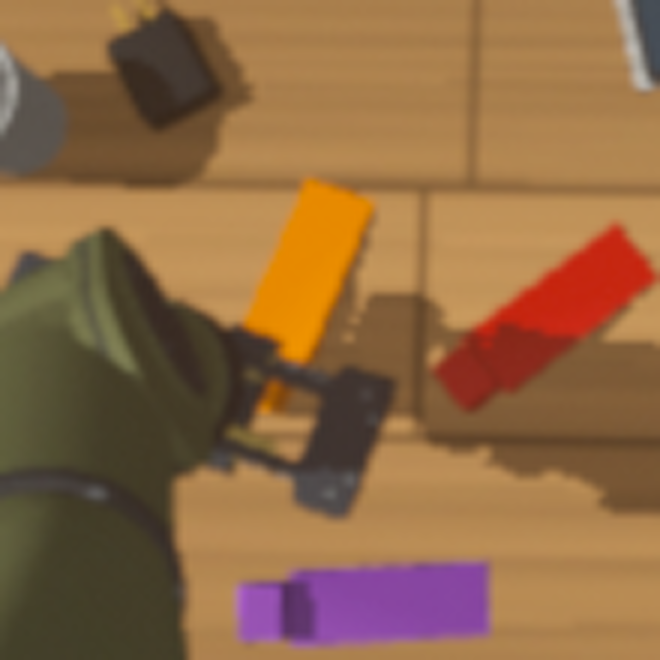

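```bash
cat > tri.py <<'E'
from h import *
def tri(obs):
    A=[];b=[]
    for c,u,v in obs:
        R,_=cv2.Rodrigues(np.array(c["rvec"],float)); t=np.array(c["tvec"],float).reshape(3); o=-R.T@t
        d=R.T@np.array([(u-c["cx"])/c["fx"],(v-c["cy"])/c["fy"],1.]); d/=np.linalg.norm(d); M=np.eye(3)-np.outer(d,d); A.append(M); b.append(M@o)
    X=np.linalg.lstsq(np.vstack(A),np.hstack(b),rcond=None)[0]
    return X,[proj(c,X)[0]-[u,v] for c,u,v in obs]
E
python3 - <<'E'
from tri import *
s=ctrl.read_camera("scene");w=ctrl.read_camera("wrist")
X,r=tri([(s,408.0,167.3),(w,319.6,240.5)]);print(X,r)
p=np.array(ctrl.get_obs()["tcp_pos"]);print(p,X-p)
E
python3 go.py
```

```text
[491.4721029  270.01494033 131.9009611 ] [array([-0.14597433, -0.0261893 ]), array([-0.82965431, -0.04134657])]
[482.03186546 274.18150641  91.51700304] [ 9.44023744 -4.16656609 40.38395806]
t 6.90 tcp [482.  274.2  91.5] a -1.8984 zt [ 0.024  0.008 -1.   ] F [-0.9 -0.4 -0.3] w 0.007
```

Triangulating the visible fingertip front edge from scene (408,167) and wrist (320,240) puts the real tips about 40 mm above the reported TCP. That explains why the fingers closed just above the 46 mm block. I'll open, go back over the block, and check this before descending further.

```bash
python3 -m crank '{"travel":[[0,0,0],[0,0,0],[0,0,0],[0,0,0],[0,0,0],[0,0,0],[0,0,0],[0,0,0]],"yaw":[0,0,0,0,0,0,0,0]}' 1 30; python3 go.py 486 276.4 25 -1.905
```

```text
time: 7.7
tcp_pos: [481.8, 274.0, 91.0]
eef_rot: [-0.582, 0.813, -0.004, 0.012]
contact_force: [0.4, -0.3, -0.4]
gripper_width: 0.705
t 7.70 tcp [481.8 274.   91. ] a -1.8984 zt [ 0.024  0.007 -1.   ] F [ 0.4 -0.3 -0.4] w 0.705
shift tool [-2.6 -1.9 66.1] dist 66.1
yaw 0.0066
```

```bash
python3 -m crank '{"travel":[[-4,-2,0],[0,0,20],[0,0,25],[0,0,15],[0,0,0]],"yaw":[0,0,0,0,0]}'; python3 go.py 487 277 25 -1.905; python3 - <<'E'
from h import *
snap("scene","s7.png",(360,110,460,210),7);snap("wrist","w7.png")
E
```

```text
time: 8.2
tcp_pos: [489.2, 280.0, 30.3]
eef_rot: [-0.582, 0.813, -0.004, 0.014]
contact_force: [-1.0, -0.3, 0.7]
gripper_width: 1.002
t 8.20 tcp [489.2 280.   30.3] a -1.8981 zt [ 0.028  0.01  -1.   ] F [-1.  -0.3  0.7] w 1.002
shift tool [3.6 1.3 5.2] dist 6.5
yaw 0.0069
```

View pics/s7.png

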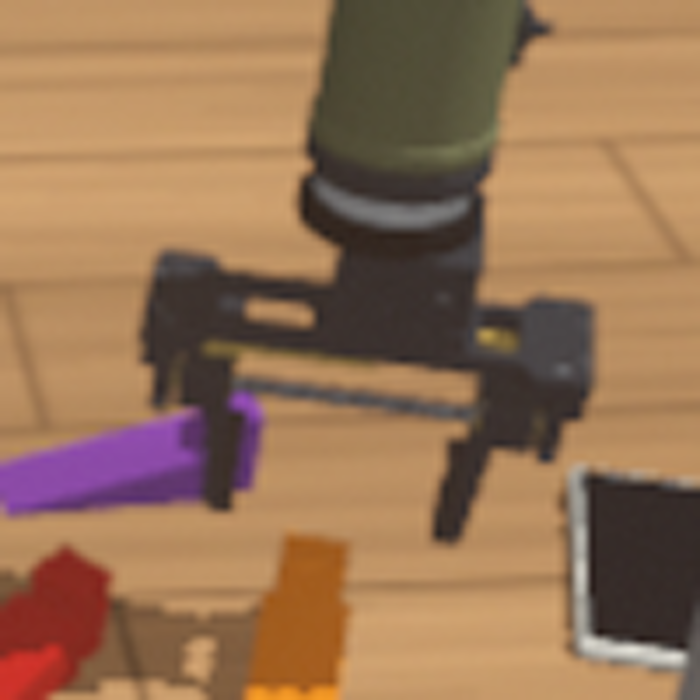

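View pics/w7.png

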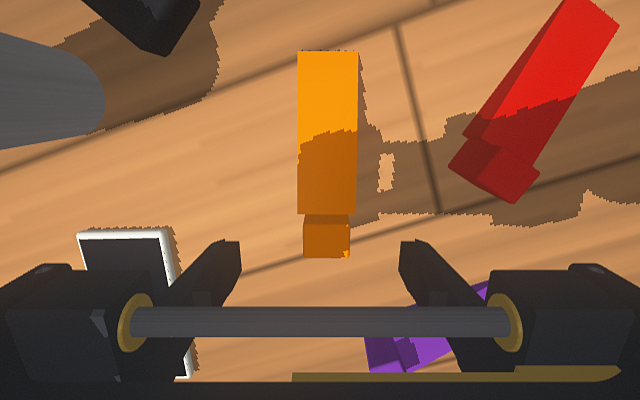

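```bash
python3 - <<'E'
from tri import *
s=ctrl.read_camera("scene");w=ctrl.read_camera("wrist")
a,r1=tri([(s,391.1,182.2),(w,408,241)]);b,r2=tri([(s,423.4,187.0),(w,231,241)]);print(a,b,r1,r2)
p=np.array(ctrl.get_obs()["tcp_pos"]);print(p,(a+b)/2-p,np.linalg.norm(a-b))
E
```

```text
[481.25345547 230.12581663  67.98562685] [512.91534813 323.7804666   69.09530111] [array([0.23989185, 0.18970793]), array([1.68857652, 0.78144667])] [array([-0.24053254,  0.07369219]), array([-1.35795126,  0.49387987])]
[490.71524409 280.64926401  32.79765997] [ 6.36915771 -3.69612239 35.74280401] 98.86809538129714
```

Confirmed: with the fingers open, the tips sit about 36–40 mm above the reported TCP, with no sideways offset. So I'll grip at a reported z of about -26.

```bash
python3 -m crank '{"travel":[[5,2,0],[0,0,12],[0,0,12],[0,0,0]],"yaw":[0,0,0,0]}'; python3 go.py 487 277 -26 -1.905
```

```text
time: 8.8
tcp_pos: [489.1, 277.3, 9.1]
eef_rot: [-0.582, 0.813, -0.004, 0.019]
contact_force: [-0.2, 0.5, 1.3]
gripper_width: 1.0
t 8.80 tcp [489.1 277.3   9.1] a -1.8982 zt [ 0.035  0.015 -0.999] F [-0.2  0.5  1.3] w 1.000
shift tool [ 1.8  2.9 35. ] dist 35.2
yaw 0.0068
```

```bash
python3 - <<'E'
from h import *
snap("scene","s8.png",(360,110,460,210),7);snap("wrist","w8.png")
E
```

```text
(no output)
```

View pics/s8.png

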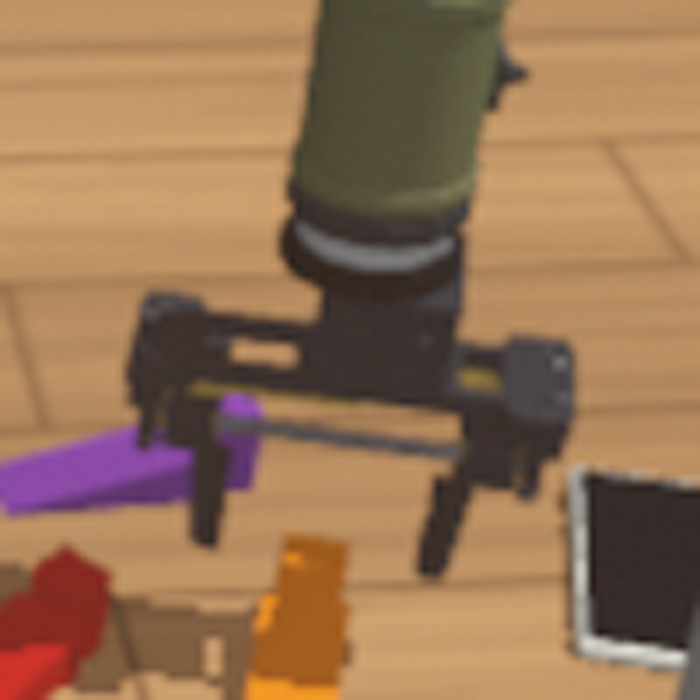

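View pics/w8.png

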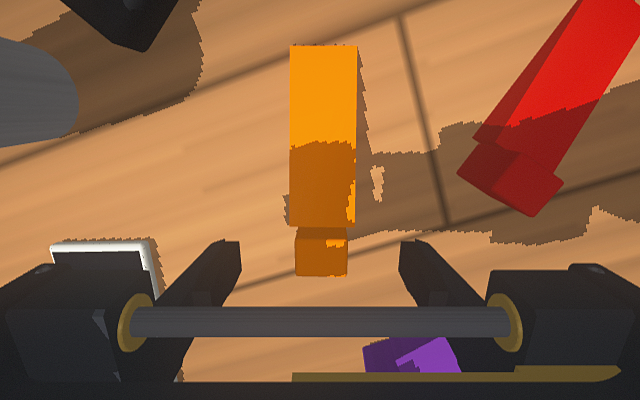

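```bash
python3 -m crank '{"travel":[[1,2,8],[0,0,10],[0,0,0]],"yaw":[0,0,0]}'; python3 go.py 487.6 277.3 -26 -1.905;python3 -m crank '{"travel":[[0,0,8],[0,0,0]],"yaw":[0,0]}'; python3 go.py 487.6 277.3 -26 -1.905
```

```text
time: 9.2
tcp_pos: [488.3, 277.9, -9.2]
eef_rot: [-0.582, 0.813, -0.004, 0.02]
contact_force: [-0.1, 0.2, -0.2]
gripper_width: 1.0
t 9.20 tcp [488.3 277.9  -9.2] a -1.8982 zt [ 0.037  0.016 -0.999] F [-0.1  0.2 -0.2] w 1.000
shift tool [ 1.3  1.  16.7] dist 16.8
yaw 0.0068
time: 9.4
tcp_pos: [488.4, 278.0, -18.3]
eef_rot: [-0.582, 0.813, -0.004, 0.019]
contact_force: [0.1, -0.2, 0.2]
gripper_width: 1.001
t 9.40 tcp [488.4 278.  -18.3] a -1.8980 zt [ 0.037  0.016 -0.999] F [ 0.1 -0.2  0.2] w 1.001
shift tool [1.1 0.8 7.7] dist 7.8
yaw 0.007
```

```bash
python3 -m crank '{"travel":[[1,1,4],[0,0,3],[0,0,0]],"yaw":[0,0,0]}'; python3 go.py 487.6 277.3 -26 -1.905; python3 - <<'E'
from h import *
snap("scene","s9.png",(360,110,460,210),7);snap("wrist","w9.png")
E
```

```text
time: 9.7
tcp_pos: [487.5, 277.5, -25.9]
eef_rot: [-0.582, 0.813, -0.004, 0.02]
contact_force: [0.5, 0.0, 0.4]
gripper_width: 1.004
t 9.70 tcp [487.5 277.5 -25.9] a -1.8981 zt [ 0.037  0.016 -0.999] F [0.5 0.  0.4] w 1.004
shift tool [ 0.2 -0.1  0.1] dist 0.2
yaw 0.0069
```

View pics/s9.png

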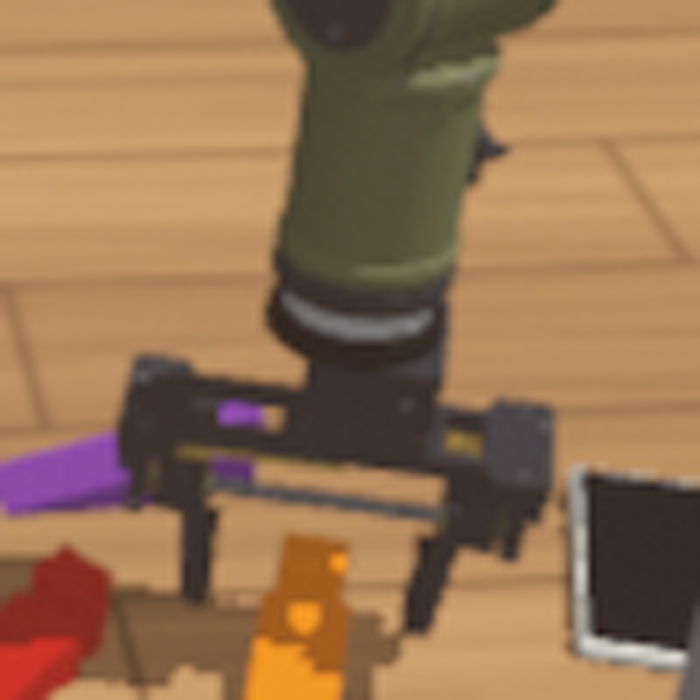

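View pics/w9.png

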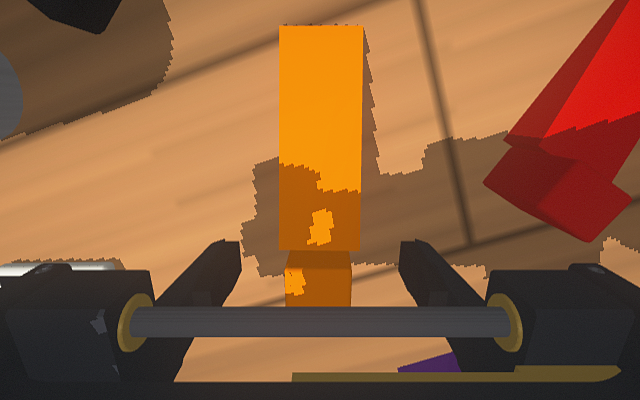

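The fingers straddle the block, which spans columns 285–351 against a finger midpoint of 320. Closing.

```bash
python3 -m crank '{"travel":[[0,0,0],[0,0,0],[0,0,0],[0,0,0],[0,0,0],[0,0,0],[0,0,0],[0,0,0]],"yaw":[0,0,0,0,0,0,0,0]}' -1 30; python3 -m crank '{"travel":[[0,0,0],[0,0,0],[0,0,0]],"yaw":[0,0,0]}';  python3 go.py
```

```text
time: 10.6
tcp_pos: [488.2, 277.8, -24.8]
eef_rot: [-0.582, 0.813, -0.004, 0.02]
contact_force: [-0.2, -0.3, -0.0]
gripper_width: 0.335
time: 10.9
tcp_pos: [488.2, 277.8, -24.8]
eef_rot: [-0.582, 0.813, -0.004, 0.02]
contact_force: [-0.1, -0.0, 0.3]
gripper_width: 0.338
t 10.90 tcp [488.2 277.8 -24.8] a -1.8983 zt [ 0.038  0.017 -0.999] F [-0.1 -0.   0.3] w 0.338
```

Gripped on 30 mm (0.338). Lifting clear of the red wedge.

```bash
python3 -m crank '{"travel":[[0,0,-8],[0,0,-20],[0,0,-25],[0,0,-25],[0,0,0],[0,0,0]],"yaw":[0,0,0,0,0,0]}'; python3 go.py 455 -78 55 -1.324; python3 - <<'E'
from h import *
snap("wrist","w10.png");snap("scene","s10.png",(250,110,490,260),3.3)
E
```

```text
time: 11.5
tcp_pos: [483.8, 275.9, 56.5]
eef_rot: [-0.582, 0.813, -0.004, 0.019]
contact_force: [0.1, -0.7, -0.5]
gripper_width: 0.339
t 11.50 tcp [483.8 275.9  56.5] a -1.8982 zt [ 0.036  0.016 -0.999] F [ 0.1 -0.7 -0.5] w 0.339
shift tool [344.3 -86.7  -5. ] dist 355.1
yaw -0.5742
```

View pics/s10.png

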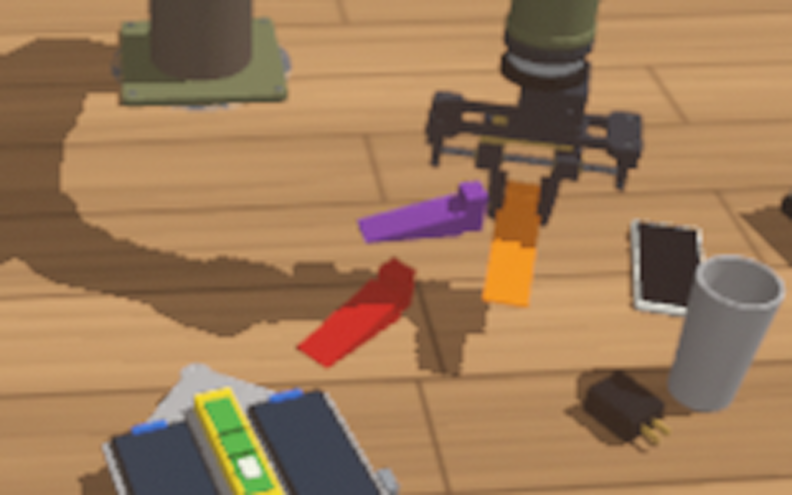

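View pics/w10.png

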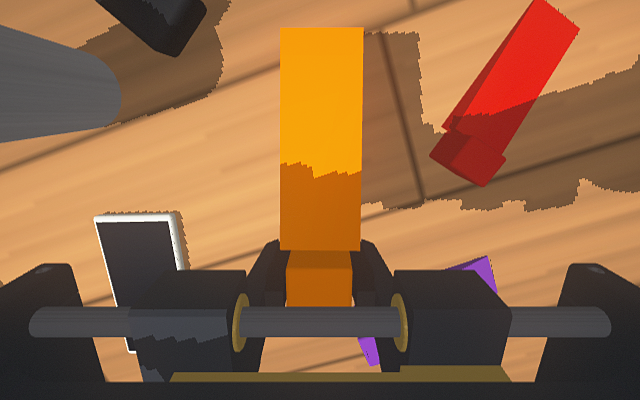

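```bash
python3 -m crank '{"travel":[[25,-6,0],[38,-10,0],[40,-10,0],[40,-10,0],[40,-10,0],[40,-10,0],[40,-10,0],[20,-5,0]],"yaw":[0,0,0,0,0,0,0,0]}'; python3 go.py 455 -78 55 -1.324
```

```text
time: 12.4
tcp_pos: [457.4, -18.6, 41.7]
eef_rot: [-0.587, 0.81, 0.0, 0.016]
contact_force: [0.1, -0.0, 0.2]
gripper_width: 0.341
t 12.40 tcp [457.4 -18.6  41.7] a -1.8870 zt [ 0.026  0.019 -0.999] F [ 0.1 -0.   0.2] w 0.341
shift tool [ 56.8 -16.5 -14.4] dist 60.9
yaw -0.563
```

```bash
python3 -m crank '{"travel":[[28,-8,-5],[28,-8,-5],[0,0,0],[0,0,0],[0,0,0],[0,0,0],[0,0,0]],"yaw":[0,-0.14,-0.14,-0.14,-0.14,0,0]}'; python3 go.py 455 -78 55 -1.324;  python3 - <<'E'
from h import *
snap("wrist","w11.png");snap("top","t11.png",(230,110,390,260),5)
E
```

```text
time: 13.1
tcp_pos: [449.6, -85.8, 44.6]
eef_rot: [0.789, -0.614, -0.0, -0.011]
contact_force: [-0.2, -0.6, -0.9]
gripper_width: 0.34
t 13.10 tcp [449.6 -85.8  44.6] a -1.3215 zt [ 0.014  0.018 -1.   ] F [-0.2 -0.6 -0.9] w 0.340
shift tool [ -6.4  -7.4 -10.2] dist 14.1
yaw 0.0025
```

View pics/w11.png

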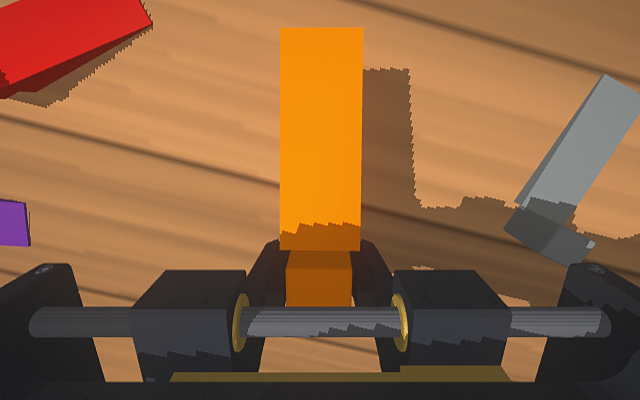

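View pics/t11.png

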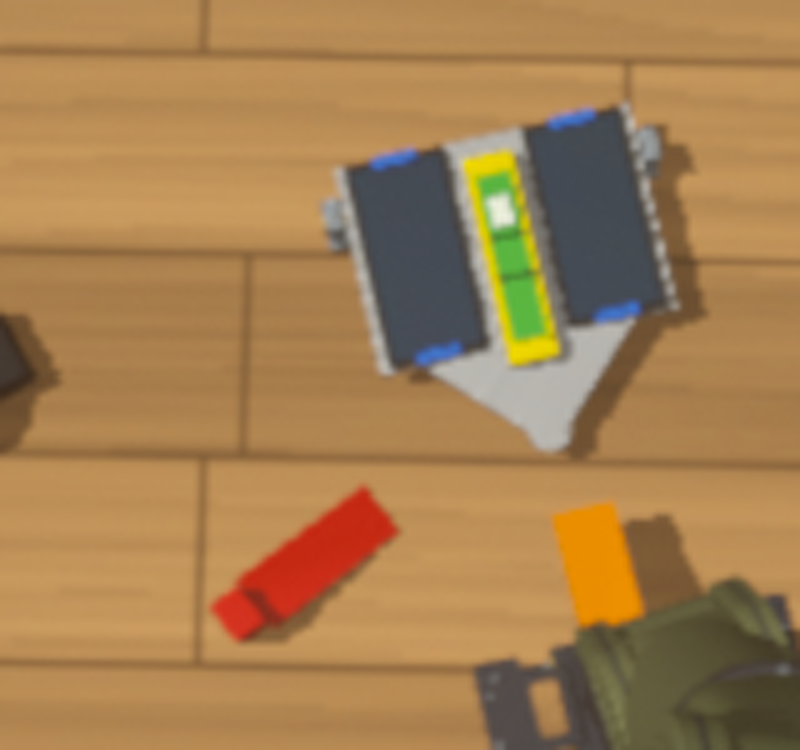

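```bash
cat > al.py <<'E'
# where the wedge stands in the foot frame, from tool pose (uses tilt; 59 mm from reported TCP to true grasp point)
from h import *
from scipy.spatial.transform import Rotation as Rn
F=np.array([614.9,-38.4]); Y=0.246; u=np.array([np.cos(Y),np.sin(Y)]); v=np.array([-u[1],u[0]])
o=ctrl.get_obs();R=Rn.from_quat(o["eef_rot"]).as_matrix();p=np.array(o["tcp_pos"]);a=np.arctan2(R[1,0],R[0,0])
g=(p-59*R[:,2]); w=a+np.pi/2; tip=g[:2]+116.6*np.array([np.cos(w),np.sin(w)])
print("t %.2f z %.1f F"%(o["time"],p[2]),np.array(o["contact_force"]).round(1),"zt",R[:,2].round(3),"w %.3f"%o["gripper_width"])
print("block x,y",((g[:2]-F)@u).round(1),((g[:2]-F)@v).round(1),"tip x,y",((tip-F)@u).round(1),((tip-F)@v).round(1),"yaw err %.4f"%(w-Y),"tip world",tip.round(1), "push F",(np.array(o["contact_force"])[:2]@u).round(1))
E
python3 al.py; python3 - <<'E'
from h import *
c=ctrl.read_camera("top")
A=lambda u,v,z:ray(c,(u+.5)/5-.5+230,(v+.5)/5-.5+110,z)
a,b=A(554,516,70),A(613,502,70);print(a,b,(a+b)/2,np.linalg.norm(a-b),np.arctan2((a-b)[1],(a-b)[0])-np.pi/2)
E
```

```text
t 13.20 z 44.7 F [-0.5 -0.5 -0.6] zt [ 0.014  0.018 -1.   ] w 0.339
block x,y -172.8 -6.5 tip x,y -56.2 -6.0 yaw err 0.0044 tip world [561.8 -57.9] push F -0.6
[555.71666323 -40.51694384  70.        ] [565.28266655 -78.08654014  70.        ] [560.49966489 -59.30174199  70.        ] 38.76832451418786 0.2493229671577355
```

```bash
python3 -m crank '{"travel":[[-4,0,0],[-2,0,20],[0,0,20],[0,0,12],[0,0,0]],"yaw":[0,0,0,0,0]}'; python3 al.py
```

```text
time: 13.75
tcp_pos: [451.6, -76.8, -6.9]
eef_rot: [0.789, -0.614, -0.001, -0.011]
contact_force: [-0.2, 0.2, -0.6]
gripper_width: 0.337
t 13.75 z -6.9 F [-0.2  0.2 -0.6] zt [ 0.013  0.019 -1.   ] w 0.337
block x,y -168.8 1.6 tip x,y -52.2 1.9 yaw err 0.0022 tip world [563.8 -49.3] push F -0.1
```

```bash
python3 -m crank '{"travel":[[1,0,6],[0,0,6],[0,0,4],[0,0,0]],"yaw":[0,0,0,0]}'; python3 al.py;  python3 - <<'E'
from h import *
snap("scene","s12.png",(250,130,370,230),6.5)
E
```

```text
time: 14.15
tcp_pos: [452.5, -75.1, -19.6]
eef_rot: [0.789, -0.614, -0.002, -0.011]
contact_force: [-0.0, 0.8, -0.6]
gripper_width: 0.338
t 14.15 z -19.6 F [-0.   0.8 -0.6] zt [ 0.011  0.02  -1.   ] w 0.338
block x,y -167.4 3.0 tip x,y -50.8 3.2 yaw err 0.0019 tip world [564.8 -47.6] push F 0.2
```

View pics/s12.png

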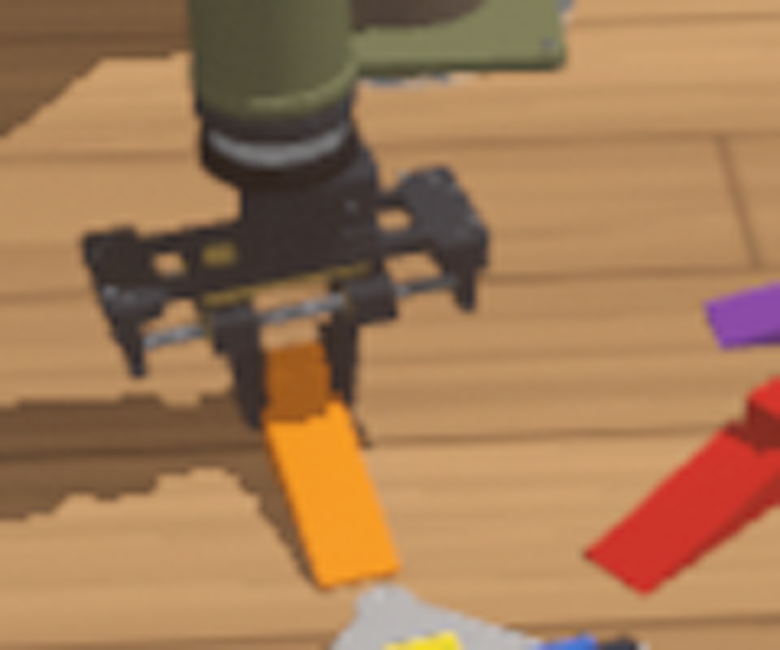

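```bash
python3 -m crank '{"travel":[[3,0,2],[0,0,3],[0,0,0]],"yaw":[0,0,0]}'; python3 al.py
```

```text
time: 14.5
tcp_pos: [453.8, -77.8, -24.0]
eef_rot: [0.789, -0.614, -0.001, -0.012]
contact_force: [-0.4, 0.3, 0.6]
gripper_width: 0.337
t 14.50 z -24.0 F [-0.4  0.3  0.6] zt [ 0.012  0.02  -1.   ] w 0.337
block x,y -166.8 0.1 tip x,y -50.2 0.3 yaw err 0.0019 tip world [566.1 -50.3] push F -0.3
```

```bash
python3 -m crank '{"travel":[[0,0,1],[0,0,0]],"yaw":[0,0]}'; python3 al.py; python3 -m crank '{"travel":[[0,0,0],[0,0,0],[0,0,0]],"yaw":[0,0,0]}' 0 30; python3 al.py; python3 - <<'E'
from h import *
snap("wrist","w13.png")
E
```

```text
time: 14.7
tcp_pos: [453.9, -77.5, -24.5]
eef_rot: [0.788, -0.616, -0.002, -0.012]
contact_force: [-0.7, 0.5, 1.4]
gripper_width: 0.343
t 14.70 z -24.5 F [-0.7  0.5  1.4] zt [ 0.012  0.02  -1.   ] w 0.343
block x,y -166.7 0.3 tip x,y -50.1 0.1 yaw err -0.0017 tip world [566.3 -50.5] push F -0.6
time: 15.0
tcp_pos: [454.4, -78.0, -24.2]
eef_rot: [0.787, -0.617, -0.001, -0.012]
contact_force: [0.7, -0.4, -0.0]
gripper_width: 0.499
t 15.00 z -24.2 F [ 0.7 -0.4 -0. ] zt [ 0.013  0.02  -1.   ] w 0.499
block x,y -166.3 -0.2 tip x,y -49.7 -0.8 yaw err -0.0048 tip world [566.9 -51.3] push F 0.6
```

View pics/w13.png

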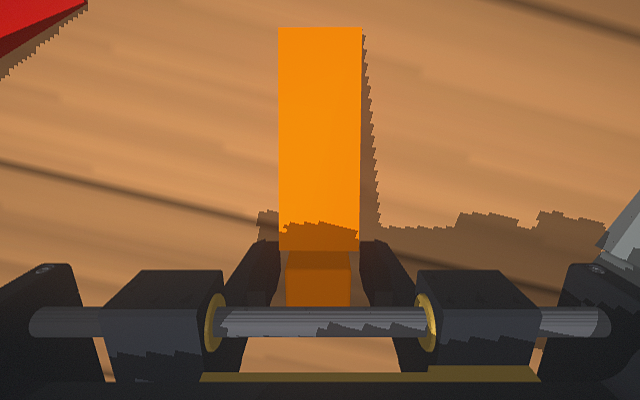

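```bash
python3 -m crank '{"travel":[[0,0,0],[0,0,0],[0,0,0],[0,0,0],[0,0,0]],"yaw":[0,0,0,0,0]}' -1 40; python3 al.py; python3 - <<'E'
from h import *
snap("top","t14.png",(280,150,380,240),8)
E
```

```text
time: 15.55
tcp_pos: [454.5, -78.0, -24.2]
eef_rot: [0.787, -0.617, -0.001, -0.012]
contact_force: [0.0, -0.3, -0.2]
gripper_width: 0.337
t 15.55 z -24.2 F [ 0.  -0.3 -0.2] zt [ 0.013  0.019 -1.   ] w 0.337
block x,y -166.2 -0.3 tip x,y -49.6 -0.9 yaw err -0.0052 tip world [567.  -51.4] push F -0.1
```

View pics/t14.png

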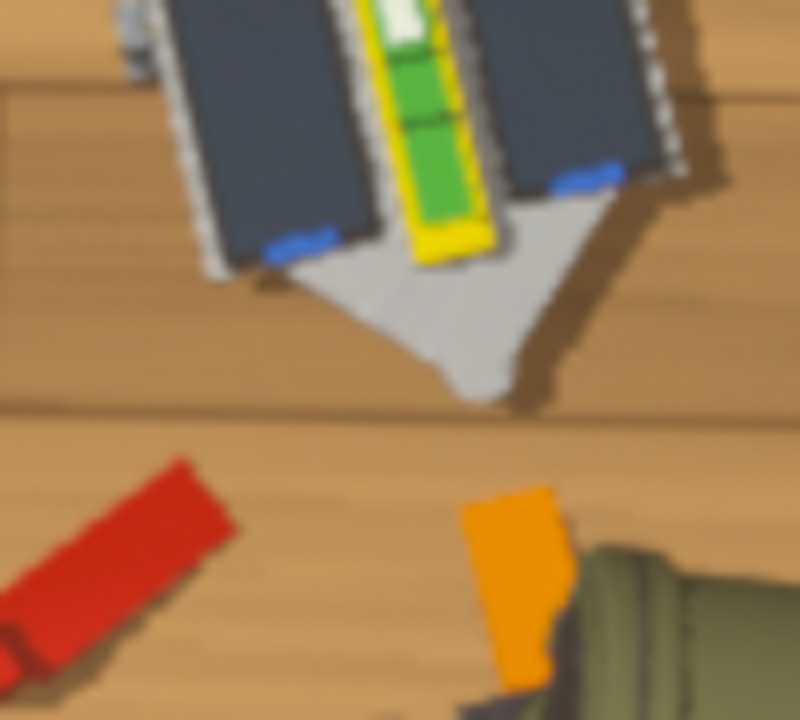

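The wedge tip is at crop (506,497), in line with the plate axis about 50 mm short of the foot. Sliding it forward (-tool y).

```bash
python3 -m crank '{"travel":[[0,-8,0],[0,-10,0],[0,-10,0],[0,-6,0],[0,0,0]],"yaw":[0,0,0,0,0]}'; python3 al.py; python3 - <<'E'
from h import *
c=ctrl.read_camera("top");
E
```

```text
time: 16.1
tcp_pos: [481.0, -72.0, -23.4]
eef_rot: [0.787, -0.618, -0.004, -0.006]
contact_force: [1.2, 0.6, 0.7]
gripper_width: 0.335
t 16.10 z -23.4 F [1.2 0.6 0.7] zt [ 0.001  0.015 -1.   ] w 0.335
block x,y -138.4 -0.8 tip x,y -21.8 -1.6 yaw err -0.0064 tip world [594.2 -45.2] push F 1.3
```

```bash
python3 - <<'E'
from h import *
snap("top","t15.png",(280,140,380,230),8);snap("scene","s15.png",(270,170,370,270),7)
E
```

```text
(no output)
```

View pics/t15.png

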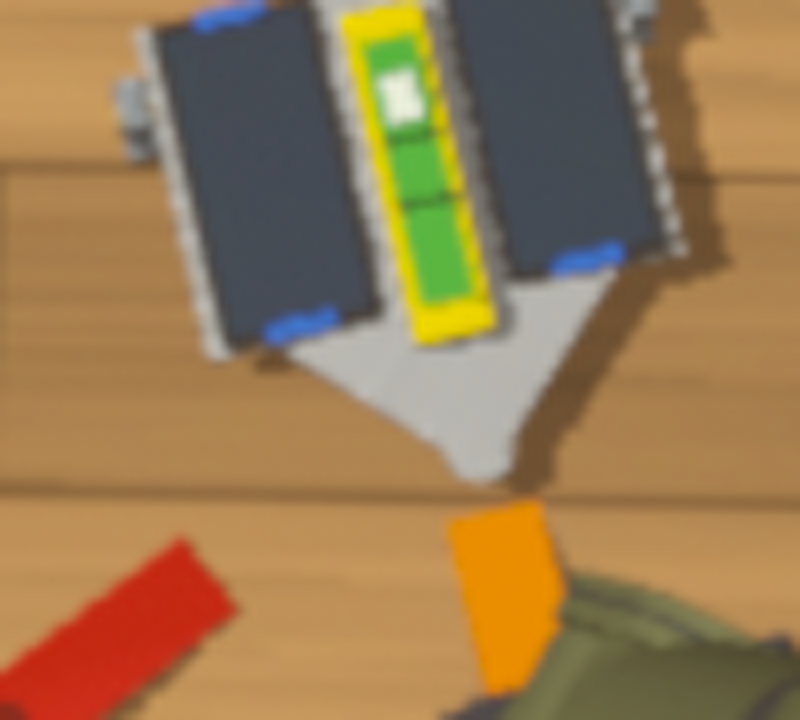

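View pics/s15.png

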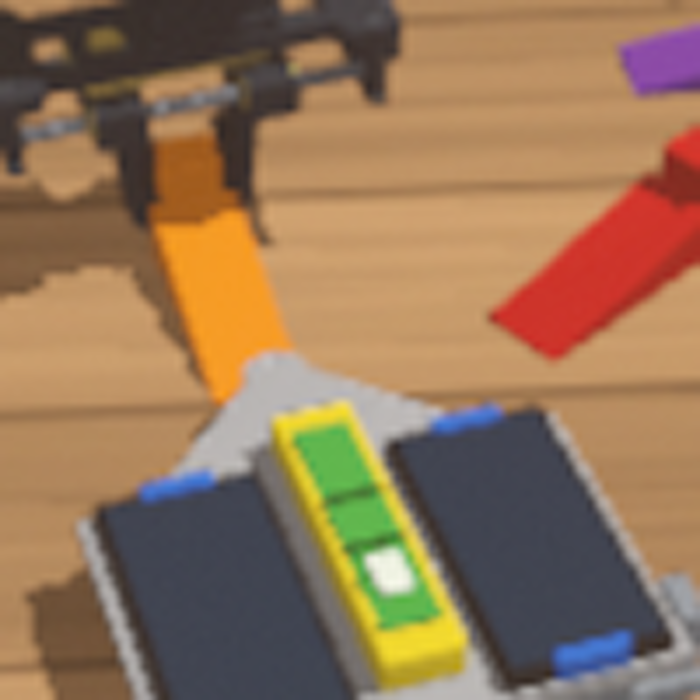

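```bash
python3 -m crank '{"travel":[[-1,-7,0],[-1,-7,0],[0,-6,0],[0,0,0]],"yaw":[-0.003,0,0,0]}'; python3 al.py
```

```text
time: 16.65
tcp_pos: [498.5, -65.8, -23.3]
eef_rot: [0.788, -0.616, -0.005, -0.004]
contact_force: [1.2, -0.8, 1.1]
gripper_width: 0.335
t 16.65 z -23.3 F [ 1.2 -0.8  1.1] zt [-0.003  0.011 -1.   ] w 0.335
block x,y -119.6 1.1 tip x,y -3.0 0.9 yaw err -0.0019 tip world [611.8 -38.3] push F 1.0
```

```bash
python3 -m crank '{"travel":[[0,-4,0],[0,-4,0],[0,-3,0],[0,-3,0],[0,0,0]],"yaw":[0,0,0,0,0]}'; python3 al.py
```

```text
time: 17.15
tcp_pos: [512.2, -62.4, -23.4]
eef_rot: [0.788, -0.616, -0.005, -0.003]
contact_force: [-0.7, -0.5, 2.3]
gripper_width: 0.337
t 17.15 z -23.4 F [-0.7 -0.5  2.3] zt [-0.005  0.011 -1.   ] w 0.337
block x,y -105.4 1.0 tip x,y 11.2 0.8 yaw err -0.0020 tip world [625.6 -34.9] push F -0.8
```

```bash
python3 -m crank '{"travel":[[0,-4,0],[0,-3,0],[0,-3,0],[0,-3,0],[0,0,0]],"yaw":[0,0,0,0,0]}'; python3 al.py
```

```text
time: 17.65
tcp_pos: [517.9, -61.5, -24.2]
eef_rot: [0.788, -0.616, -0.009, 0.003]
contact_force: [-0.0, -0.0, 3.3]
gripper_width: 0.34
t 17.65 z -24.2 F [-0.  -0.   3.3] zt [-0.018  0.005 -1.   ] w 0.340
block x,y -98.8 0.7 tip x,y 17.8 0.5 yaw err -0.0020 tip world [632.1 -33.6] push F -0.0
```

```bash
python3 - <<'E'
from h import *
snap("top","t16.png",(285,120,385,210),8);snap("scene","s16.png",(270,170,370,270),7)
E
python3 al.py
```

```text
t 17.75 z -24.2 F [-3.7 -0.2  5. ] zt [-0.018  0.005 -1.   ] w 0.337
block x,y -98.7 0.7 tip x,y 17.9 0.4 yaw err -0.0022 tip world [632.1 -33.6] push F -3.6
```

View pics/t16.png

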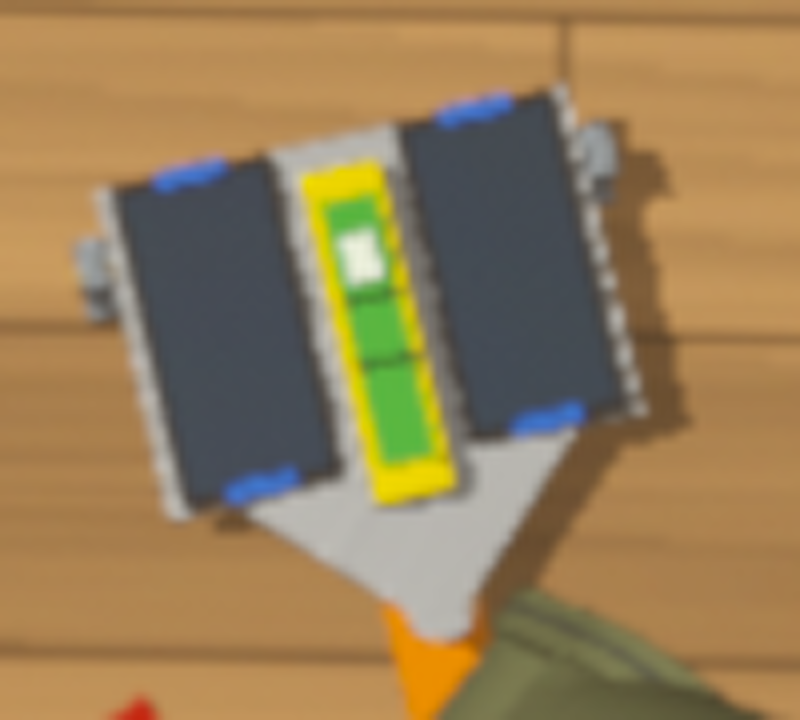

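View pics/s16.png

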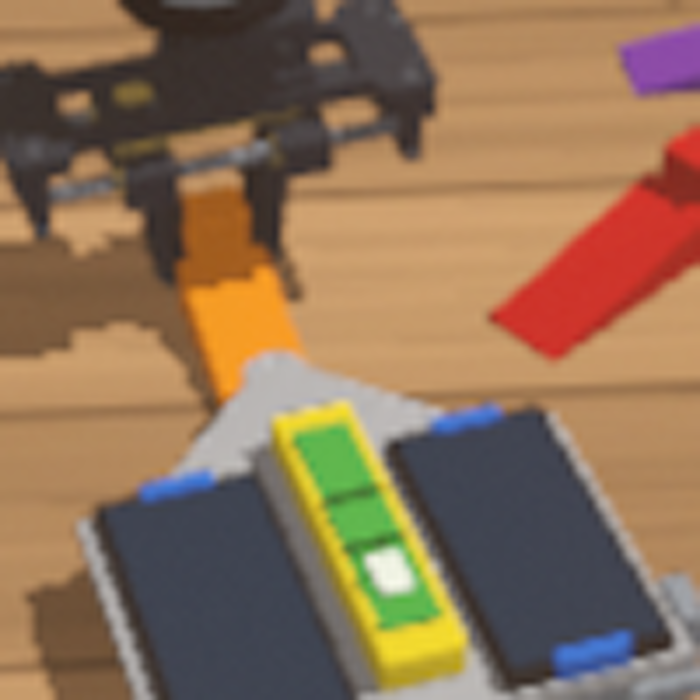

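```bash
python3 -m crank '{"travel":[[0,-5,0],[0,-5,0],[0,-5,0]],"yaw":[0,0,0]}'; python3 al.py
```

```text
time: 18.05
tcp_pos: [517.9, -61.9, -24.4]
eef_rot: [0.788, -0.616, -0.015, 0.015]
contact_force: [-13.5, -1.8, 14.5]
gripper_width: 0.333
t 18.05 z -24.4 F [-13.5  -1.8  14.5] zt [-0.043 -0.006 -0.999] w 0.333
block x,y -97.2 0.6 tip x,y 19.4 0.3 yaw err -0.0020 tip world [633.6 -33.4] push F -13.5
```

```bash
python3 -m crank '{"travel":[[0,-5,-2]],"yaw":[0]}'; python3 al.py; python3 -m crank '{"travel":[[0,-6,-1.5]],"yaw":[0]}'; python3 al.py
```

```text
time: 18.15
tcp_pos: [519.0, -61.7, -23.0]
eef_rot: [0.788, -0.615, -0.017, 0.019]
contact_force: [-5.4, -1.7, 2.5]
gripper_width: 0.341
t 18.15 z -23.0 F [-5.4 -1.7  2.5] zt [-0.05  -0.008 -0.999] w 0.341
block x,y -95.7 0.5 tip x,y 20.9 0.3 yaw err -0.0018 tip world [635.1 -33. ] push F -5.7
time: 18.25
tcp_pos: [521.2, -61.5, -22.3]
eef_rot: [0.788, -0.615, -0.019, 0.022]
contact_force: [-8.5, -0.7, 3.3]
gripper_width: 0.343
t 18.25 z -22.3 F [-8.5 -0.7  3.3] zt [-0.057 -0.011 -0.998] w 0.343
block x,y -93.1 0.3 tip x,y 23.5 0.0 yaw err -0.0019 tip world [637.7 -32.7] push F -8.4
```

```bash
python3 - <<'E'
from h import *
snap("wrist","w17.png")
E
python3 al.py
```

```text
t 18.30 z -22.3 F [-6.5 -1.2  2.3] zt [-0.056 -0.01  -0.998] w 0.337
block x,y -92.1 0.3 tip x,y 24.5 0.1 yaw err -0.0020 tip world [638.6 -32.4] push F -6.6
```

View pics/w17.png

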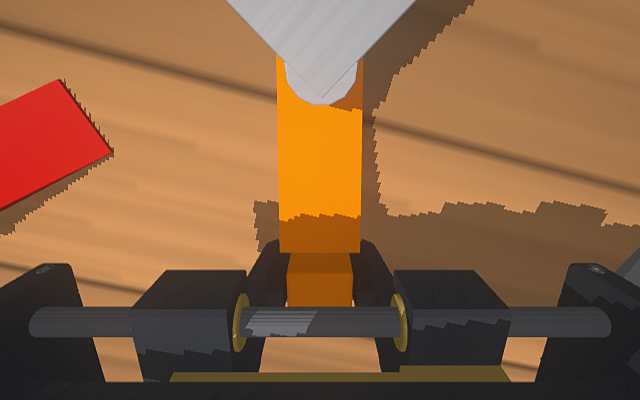

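Wrist view: the plate nose is at column 320, centred on the wedge (277–362). I'll push with larger strokes and slight lift compensation, checking each pair.

```bash
python3 -m crank '{"travel":[[0,-8,-0.5]],"yaw":[0]}'; python3 al.py; python3 -m crank '{"travel":[[0,-8,-0.5]],"yaw":[0]}'; python3 al.py
```

```text
time: 18.4
tcp_pos: [525.2, -60.9, -22.9]
eef_rot: [0.787, -0.616, -0.021, 0.025]
contact_force: [-10.0, -2.8, 4.3]
gripper_width: 0.334
t 18.40 z -22.9 F [-10.   -2.8   4.3] zt [-0.065 -0.014 -0.998] w 0.334
block x,y -88.6 -0.2 tip x,y 28.0 -0.4 yaw err -0.0023 tip world [642.2 -32. ] push F -10.4
time: 18.5
tcp_pos: [528.5, -60.5, -23.6]
eef_rot: [0.787, -0.616, -0.024, 0.029]
contact_force: [-9.3, -1.7, 4.4]
gripper_width: 0.338
t 18.50 z -23.6 F [-9.3 -1.7  4.4] zt [-0.073 -0.017 -0.997] w 0.338
block x,y -84.7 -0.5 tip x,y 31.9 -0.8 yaw err -0.0026 tip world [646.  -31.5] push F -9.5
```

```bash
python3 -m crank '{"travel":[[0,-10,-1.5]],"yaw":[0]}'; python3 al.py; python3 -m crank '{"travel":[[0,-10,-1.5]],"yaw":[0]}'; python3 al.py;python3 - <<'E'
from h import *
snap("top","t18.png",(285,120,385,210),8)
E
```

```text
time: 18.6
tcp_pos: [533.3, -59.8, -23.7]
eef_rot: [0.787, -0.616, -0.026, 0.034]
contact_force: [-9.6, -2.4, 4.1]
gripper_width: 0.338
t 18.60 z -23.7 F [-9.6 -2.4  4.1] zt [-0.083 -0.02  -0.996] w 0.338
block x,y -79.3 -0.9 tip x,y 37.3 -1.3 yaw err -0.0027 tip world [651.4 -30.5] push F -9.9
time: 18.7
tcp_pos: [538.6, -59.0, -23.9]
eef_rot: [0.787, -0.615, -0.029, 0.038]
contact_force: [-8.3, -1.5, 3.9]
gripper_width: 0.337
t 18.70 z -23.9 F [-8.3 -1.5  3.9] zt [-0.092 -0.024 -0.995] w 0.337
block x,y -73.5 -1.4 tip x,y 43.1 -1.7 yaw err -0.0029 tip world [657.2 -29.5] push F -8.4
```

View pics/t18.png

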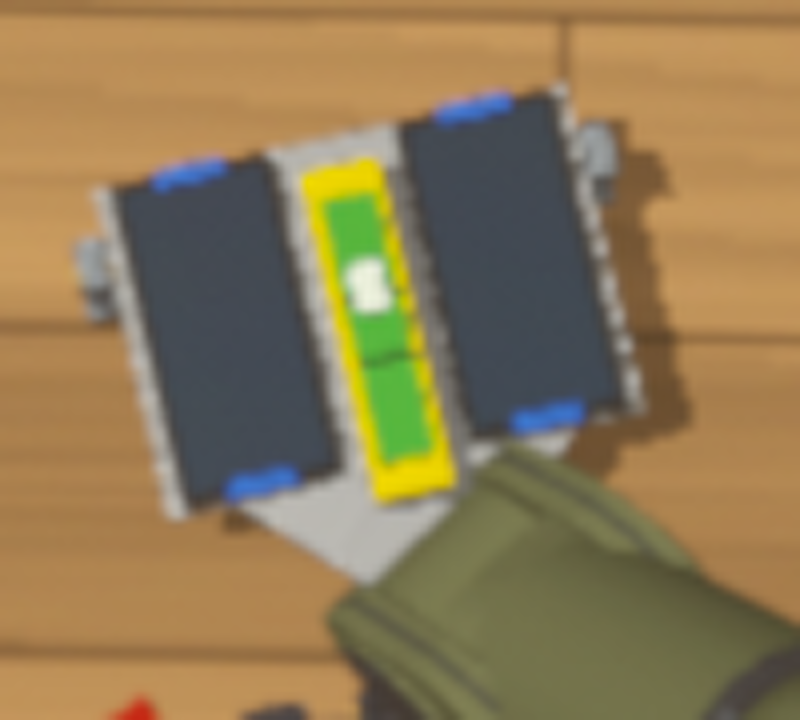

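The bubble has moved from crop (360,257) to (369,285), about 11.5 of the 30 mm. The estimate is another 23 mm or so of wedge travel.

```bash
python3 -m crank '{"travel":[[-1,-10,-1.5]],"yaw":[0]}'; python3 al.py; python3 -m crank '{"travel":[[-1,-9,-1.5]],"yaw":[0]}'; python3 al.py;python3 - <<'E'
from h import *
snap("top","t19.png",(285,120,385,210),8);snap("scene","s19.png",(270,170,370,270),7)
E
```

```text
time: 18.85
tcp_pos: [546.1, -57.0, -24.0]
eef_rot: [0.786, -0.616, -0.03, 0.04]
contact_force: [-8.8, -2.9, 2.9]
gripper_width: 0.341
t 18.85 z -24.0 F [-8.8 -2.9  2.9] zt [-0.098 -0.026 -0.995] w 0.341
block x,y -65.3 -1.2 tip x,y 51.3 -1.6 yaw err -0.0038 tip world [665.  -27.5] push F -9.3
time: 18.95
tcp_pos: [550.6, -55.7, -24.2]
eef_rot: [0.786, -0.616, -0.033, 0.044]
contact_force: [-11.3, -2.9, 8.0]
gripper_width: 0.337
t 18.95 z -24.2 F [-11.3  -2.9   8. ] zt [-0.106 -0.03  -0.994] w 0.337
block x,y -60.1 -0.9 tip x,y 56.5 -1.4 yaw err -0.0043 tip world [670.1 -26. ] push F -11.7
```

View pics/t19.png

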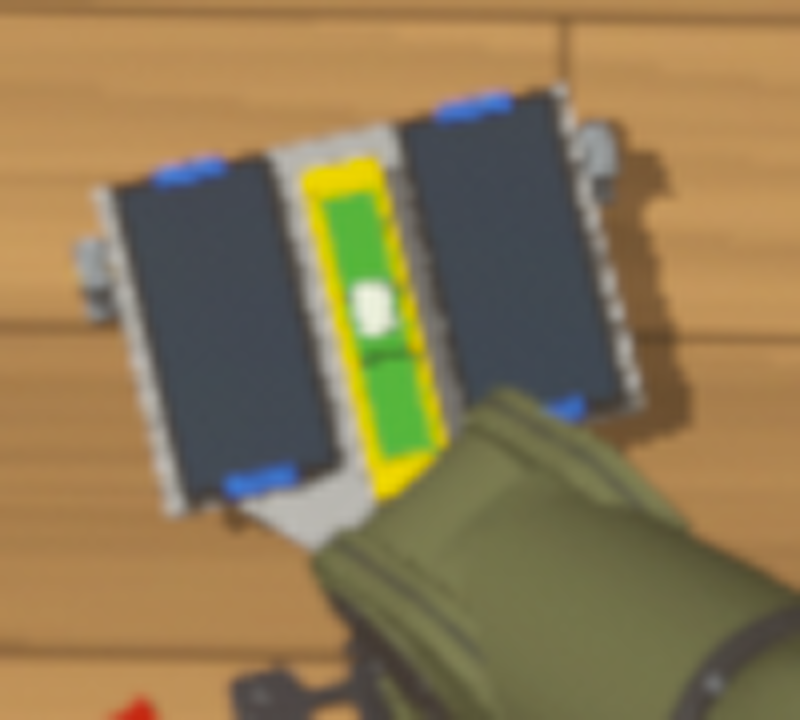

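View pics/s19.png

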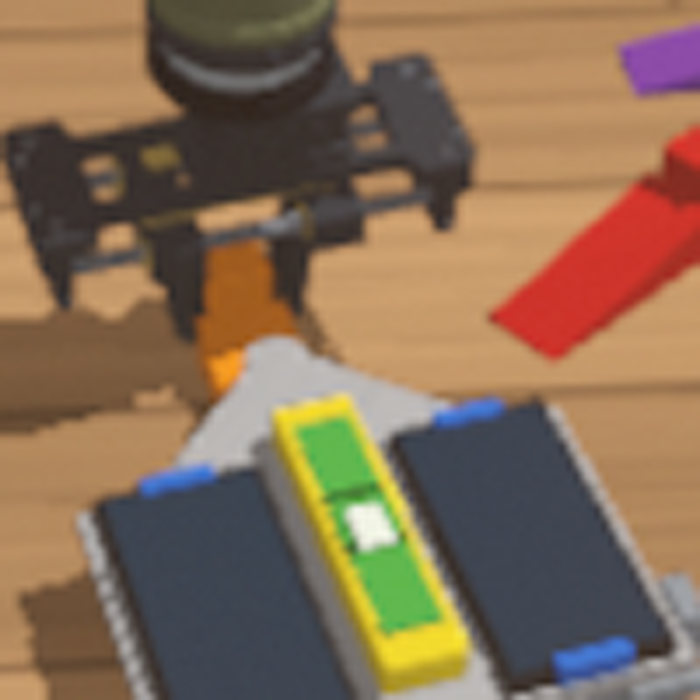

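```bash
python3 -m crank '{"travel":[[-1,-10,-1.5]],"yaw":[0]}'; python3 al.py; python3 -m crank '{"travel":[[0,-7,-1.5],[0,0,0]],"yaw":[0,0]}'; python3 al.py;python3 - <<'E'
from h import *
snap("top","t20.png",(285,120,385,210),8);snap("scene","s20.png",(270,170,370,270),7)
E
```

```text
time: 19.15
tcp_pos: [555.5, -54.4, -24.2]
eef_rot: [0.785, -0.616, -0.035, 0.049]
contact_force: [-14.7, -4.2, 12.3]
gripper_width: 0.336
t 19.15 z -24.2 F [-14.7  -4.2  12.3] zt [-0.115 -0.034 -0.993] w 0.336
block x,y -54.4 -0.8 tip x,y 62.2 -1.4 yaw err -0.0050 tip world [675.6 -24.6] push F -15.3
time: 19.35
tcp_pos: [559.0, -53.9, -24.1]
eef_rot: [0.785, -0.616, -0.037, 0.052]
contact_force: [0.8, -0.4, 3.8]
gripper_width: 0.339
t 19.35 z -24.1 F [ 0.8 -0.4  3.8] zt [-0.123 -0.036 -0.992] w 0.339
block x,y -50.5 -1.1 tip x,y 66.1 -1.7 yaw err -0.0051 tip world [679.5 -24. ] push F 0.7
```

View pics/t20.png

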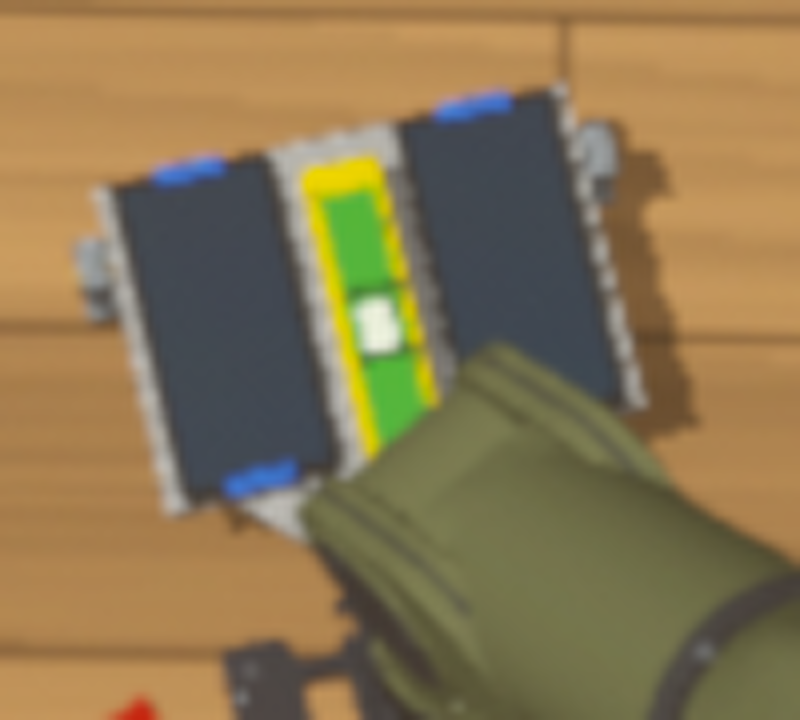

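View pics/s20.png

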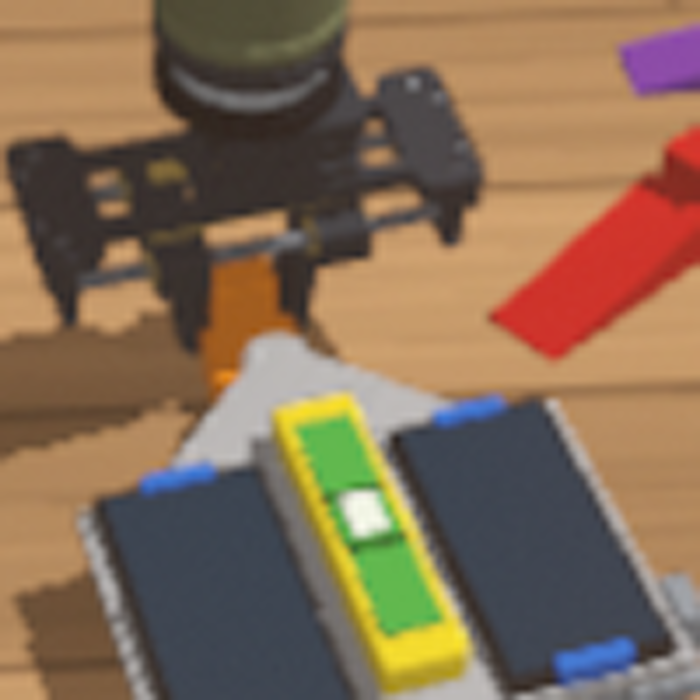

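The bubble looks centred: top crop (379,324) with the lines at about 291 and 354, and the scene view agrees. A closer measurement before letting go.

```bash
cat > bub.py <<'E'
from h import *
import sys
from scipy import ndimage
c=ctrl.read_camera("top");im=c["color"][135:185,315:345].astype(float)
mn=im.min(2); m=mn>120
yy,xx=np.mgrid[135:185,315:345]
lab,n=ndimage.label(m)
for i in range(1,n+1):
    s=lab==i
    w=(mn-80)*s
    if s.sum()>8: print("blob",s.sum(),(w*xx).sum()/w.sum(),(w*yy).sum()/w.sum())
cv2.imwrite("pics/"+sys.argv[1],cv2.resize(cv2.cvtColor(c["color"],cv2.COLOR_RGB2BGR)[140:180,317:347],None,fx=15,fy=15,interpolation=cv2.INTER_CUBIC))
E
python3 bub.py b1.png; python3 al.py
```

```text
blob 164 325.63987308302484 150.66693107703156
blob 35 331.75519445924346 160.30154501864678
blob 22 319.15966883500886 182.66055588409225
t 19.50 z -24.0 F [-1.8 -0.2  1.6] zt [-0.123 -0.036 -0.992] w 0.340
block x,y -50.4 -1.1 tip x,y 66.2 -1.7 yaw err -0.0050 tip world [679.5 -23.9] push F -1.8
```

View pics/b1.png

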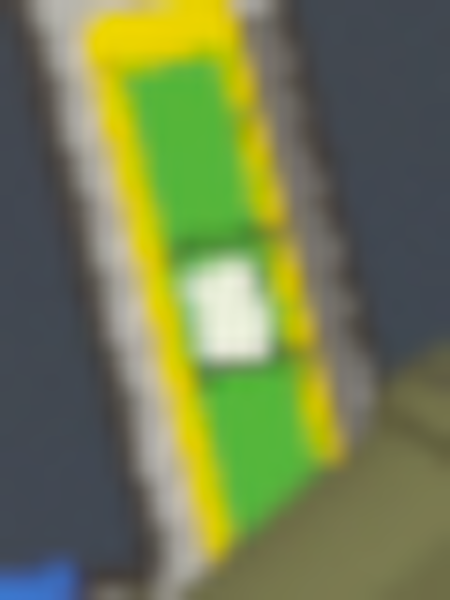

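```bash
python3 - <<'E'
from h import *
from scipy import ndimage
im=cv2.imread("pics/top0.png").astype(float)[135:185,315:345]; mn=im.min(2); m=mn>120; lab,n=ndimage.label(m); yy,xx=np.mgrid[135:185,315:345]
for i in range(1,n+1):
    s=lab==i; w=(mn-80)*s
    if s.sum()>8: print(s.sum(),(w*xx).sum()/w.sum(),(w*yy).sum()/w.sum())
cur=cv2.cvtColor(ctrl.read_camera("top")["color"],cv2.COLOR_RGB2BGR)
# profile along level axis: project
c=ctrl.read_camera("top")
Y=0.246
for nm,img,zc in(("start",cv2.imread("pics/top0.png"),67),("now",cur,70)):
    print(nm)
    for off in(-9,-8,8,9,0):
      row=[]
      for s in np.arange(-30,31,2.):
        P=np.array([724.2,-10.9,zc])+np.array([np.cos(Y)*s-np.sin(Y)*off,np.sin(Y)*s+np.cos(Y)*off,0])
        q=proj(c,P)[0]; g=cv2.getRectSubPix(img,(1,1),(float(q[0]),float(q[1])))[0,0]; row.append(int(g[2]) if off==0 else int(g[1]))
      print(off,row)
E
python3 al.py
```

```text
254 327.76182234381105 164.8140249008989
33 329.6515476555317 151.7922157523751
start
-9 [179, 179, 179, 178, 175, 171, 163, 152, 140, 134, 153, 166, 174, 177, 178, 178, 178, 178, 177, 176, 168, 157, 143, 146, 160, 162, 165, 174, 182, 185, 183]
-8 [177, 177, 177, 175, 174, 171, 164, 151, 139, 130, 149, 165, 173, 176, 176, 176, 176, 176, 175, 174, 165, 152, 139, 140, 155, 164, 175, 186, 194, 195, 191]
8 [178, 177, 177, 176, 176, 176, 172, 160, 148, 138, 151, 165, 173, 176, 175, 175, 174, 175, 174, 175, 168, 158, 148, 147, 161, 174, 186, 192, 196, 195, 195]
9 [180, 178, 178, 179, 180, 179, 176, 162, 150, 142, 155, 169, 176, 179, 177, 176, 175, 177, 179, 179, 172, 162, 153, 150, 165, 177, 186, 190, 191, 189, 187]
0 [86, 86, 86, 86, 85, 85, 84, 80, 74, 76, 79, 83, 85, 85, 85, 85, 85, 85, 84, 84, 83, 76, 73, 79, 98, 130, 172, 208, 219, 224, 225]
now
-9 [185, 186, 186, 185, 183, 181, 178, 174, 163, 152, 143, 156, 173, 190, 199, 200, 196, 187, 178, 172, 175, 170, 159, 149, 147, 164, 176, 183, 185, 186, 185]
-8 [184, 184, 184, 183, 182, 181, 179, 176, 163, 151, 144, 162, 185, 199, 208, 207, 200, 188, 185, 184, 184, 176, 160, 150, 146, 163, 176, 182, 183, 184, 183]
8 [185, 185, 184, 184, 184, 185, 184, 182, 169, 155, 152, 166, 194, 202, 205, 203, 203, 203, 204, 207, 199, 188, 169, 159, 155, 168, 178, 184, 185, 185, 184]
9 [187, 186, 185, 187, 188, 188, 187, 183, 170, 154, 158, 170, 191, 198, 198, 196, 195, 199, 202, 204, 197, 188, 169, 160, 163, 174, 183, 187, 188, 187, 185]
0 [85, 85, 85, 85, 85, 85, 86, 85, 87, 105, 141, 199, 222, 234, 235, 234, 233, 232, 232, 225, 208, 173, 131, 90, 83, 81, 84, 86, 85, 85, 85]
t 19.60 z -24.0 F [-2.  -1.1  2. ] zt [-0.122 -0.036 -0.992] w 0.336
block x,y -50.4 -1.1 tip x,y 66.2 -1.7 yaw err -0.0050 tip world [679.5 -23.9] push F -2.2
```

Along the level, the lines are at -10.2 and +17.6 (mid 3.7), and the bubble's middle is at 1.65. That puts it about 2 mm past centre, reading roughly 32 mm, which is within limits. I'll release and re-read, since settling may shift it.

```bash
cat > bp.py <<'E'
from h import *
c=ctrl.read_camera("top"); img=cv2.cvtColor(c["color"],cv2.COLOR_RGB2BGR).astype(np.float32); Y=0.246
S=np.arange(-34,35,.5)
def prof(off,ch):
    r=[]
    for s in S:
        P=np.array([724.2,-10.9,70])+np.array([np.cos(Y)*s-np.sin(Y)*off,np.sin(Y)*s+np.cos(Y)*off,0]); q=proj(c,P)[0]
        r.append(cv2.getRectSubPix(img[:,:,ch].copy(),(1,1),(float(q[0]),float(q[1])))[0,0])
    return np.array(r)
g=np.mean([prof(o,1) for o in(-9.5,-9,-8.5,8.5,9,9.5)],0)
def dip(lo,hi):
    k=(S>=lo)&(S<=hi); w=np.clip(np.percentile(g[k],75)-g[k],0,None); return (w*S[k]).sum()/w.sum()
i1=S[(S>-18)&(S<-4)][np.argmin(g[(S>-18)&(S<-4)])]; i2=S[(S>8)&(S<26)][np.argmin(g[(S>8)&(S<26)])]
b=np.mean([prof(o,2) for o in(-3,-1.5,0,1.5,3)],0); h=(b.min()+b.max())/2; k=np.where(b>h)[0]
print("lines",i1,i2,"mid",(i1+i2)/2,"bubble",S[k[0]],S[k[-1]],"-> value %.1f"%(30+(i1+i2)/2-(S[k[0]]+S[k[-1]])/2))
E
python3 bp.py; python3 -m crank '{"travel":[[0,0,0],[0,0,0],[0,0,0]],"yaw":[0,0,0]}' 0 30; python3 bp.py; python3 al.py
```

```text
lines -10.0 17.5 mid 3.75 bubble -9.0 12.5 -> value 32.0
time: 19.95
tcp_pos: [560.0, -53.4, -24.4]
eef_rot: [0.785, -0.616, -0.037, 0.051]
contact_force: [-0.5, -0.7, -0.4]
gripper_width: 0.5
lines -9.5 17.5 mid 4.0 bubble -9.0 12.5 -> value 32.2
t 20.00 z -24.4 F [ 0.2 -0.2 -0.4] zt [-0.121 -0.035 -0.992] w 0.500
block x,y -49.5 -0.8 tip x,y 67.1 -1.5 yaw err -0.0052 tip world [680.4 -23.5] push F 0.2
```

```bash
sed 's/read_camera("top")/read_camera("scene")/' bp.py > bps.py; python3 bps.py; python3 - <<'E'
from h import *
snap("scene","s21.png",(300,220,340,265),13);snap("top","t21.png",(317,140,347,180),14)
E
```

```text
lines -8.0 19.0 mid 5.5 bubble -6.5 15.0 -> value 31.2
```

View pics/s21.png

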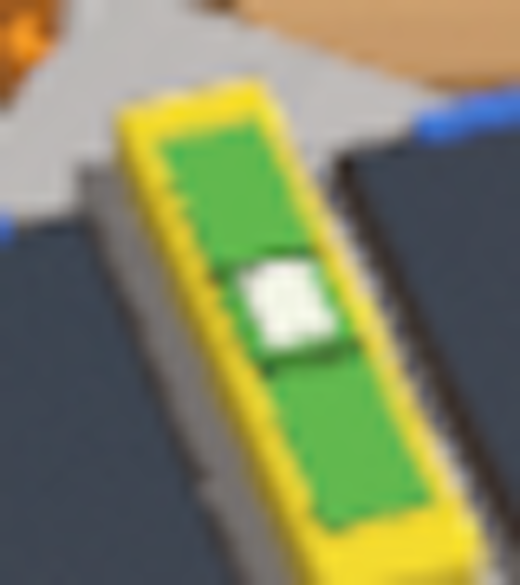

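View pics/t21.png

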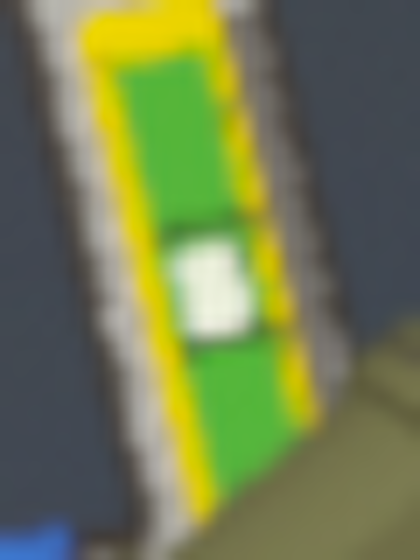

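Top reads about 32.1 mm and scene about 31.2 mm, so the bubble sits between the lines in both views with the wedge let go. I'll back the gripper straight off along +tool y, then rise.

```bash
python3 -m crank '{"travel":[[0,0,0],[0,0,0],[0,8,0],[0,10,0],[0,12,0],[0,15,0],[0,0,0]],"yaw":[0,0,0,0,0,0,0]}' 0.5; python3 al.py; python3 bp.py
```

```text
time: 20.85
tcp_pos: [511.7, -65.2, -18.1]
eef_rot: [0.785, -0.616, -0.038, 0.052]
contact_force: [0.4, 0.1, 0.0]
gripper_width: 0.75
t 20.85 z -18.1 F [0.4 0.1 0. ] zt [-0.123 -0.036 -0.992] w 0.750
block x,y -99.1 -0.6 tip x,y 17.5 -1.2 yaw err -0.0052 tip world [632.2 -35.3] push F 0.4
lines -10.0 17.5 mid 3.75 bubble -9.0 13.0 -> value 31.8
```

```bash
python3 -m crank '{"travel":[[0,15,0],[0,20,-20],[0,20,-30],[0,10,-30],[0,0,-20],[0,0,0],[0,0,0]],"yaw":[0,0,0,0,0,0,0]}'; python3 al.py; python3 bp.py; python3 bps.py; python3 - <<'E'
from h import *
snap("top","t22.png",(285,120,385,210),8);snap("scene","s22.png",(130,150,490,290),2.2)
E
```

```text
time: 21.6
tcp_pos: [464.8, -75.3, 92.4]
eef_rot: [0.785, -0.616, -0.036, 0.049]
contact_force: [-0.6, -0.2, -0.2]
gripper_width: 0.753
t 21.60 z 92.4 F [-0.6 -0.2 -0.2] zt [-0.116 -0.032 -0.993] w 0.753
block x,y -147.5 1.0 tip x,y -30.9 0.4 yaw err -0.0050 tip world [584.9 -45.5] push F -0.6
lines -10.0 17.5 mid 3.75 bubble -9.0 13.0 -> value 31.8
lines -8.0 19.0 mid 5.5 bubble -6.5 15.0 -> value 31.2
```

View pics/t22.png

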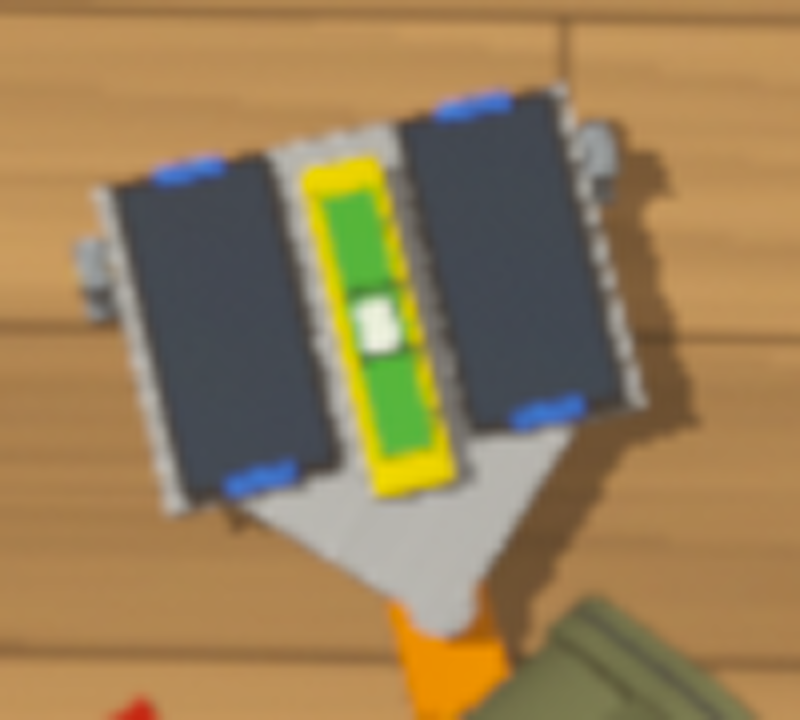

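View pics/s22.png

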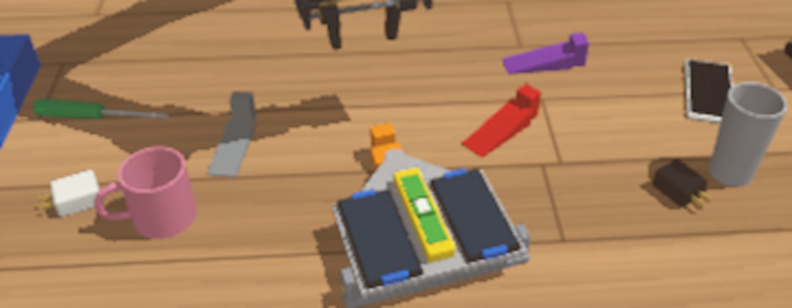

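The wedge stands alone under the foot and the bubble is steady at about 31–32 mm between the lines. The bystanders are where they were and the gripper is clear, so I'm handing in.

```bash
python3 -c "
from bench import ctrl
print(ctrl.finish_job())"
```

```text
the job is handed in; nothing more can be done
None
```

The orange wedge is under the plate's low foot, its tip about 66 mm past the foot's spot, and the bubble sits between the two black lines. I let go, backed the gripper off, and handed the job in at about 22 s; no verdict was reported.

**Last checks:**
- **Bubble:** it reads 31.8 mm in the top view and 31.2 mm in the scene view, against a target of 30 ± 3.5 mm. The two views differ by about 0.6 mm and both put it slightly past centre. The reading stayed put after I let go and backed off.
- **Gripper and bystanders:** the gripper is clear and reads near-zero force. The other things look unmoved in the pictures.
- **Push force:** the highest reading, taken between strokes, was about 15 N along the push and 14.5 N upward at the wrist. I could not measure the force between wedge and plate directly.

**What went wrong or differed:**
- **First grasp missed:** the fingers closed just above the block. The real fingertips turned out to be about 36–40 mm higher than the reported TCP, so I corrected for that and the second grasp held.
- **Carried, not slid, at first:** I lifted the wedge over the red one and set it down about 50 mm short of the foot. From there I slid it in along the bench.
- **Tool tilt:** the tool leaned about 0.12 rad while pushing. I could not correct the lean with the moves available.

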